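# Make up a sealing kit and a gauge kit

## Robot

A 7-joint arm with a two-finger parallel gripper is mounted at the origin on a cart in front of the work surface, level with it; the furniture and walls round the work are solid. World frame = base frame: x ahead of the robot, y to its left, z up, the work surface at z = 0. Lengths are in mm, angles in rad, forces in N, time in s.
With the tool pointing down it reaches from about 350 to 775 mm from the base axis. Payload 3.1 kg.
Tool frame: the origin (TCP) lies where the fingers leave the gripper's body, on its centre line; the fingertips stand 73 mm ahead of it and the grasp point (between the pads) lies 54 mm ahead of it; z points along the fingers, y is the direction in which the jaws open and shut (so a half turn about z gives the same grasp; the last joint's range is limited). The gripper opens to 85 mm and grips with 20 to 120 N. Pads are 22 mm wide; open, the fingers measure 114 mm over their backs; the gripper's body (76 mm by 85 mm) begins 54 mm behind the grasp point. The pads swing forward as they close: fully open they stand 13 mm farther back than shut.
Start: joints at [-1.248, 0.311, 0.014, 1.512, -0.004, 1.319, -0.027], TCP at [196.192, 513.833, 303.904] pointing down, gripper open.
Joint ranges: [-2.7, 2.7], [-0.3, 1.91], [-1.27, 1.3], [0.12, 2.57], [-1.44, 4.58], [0.2, 2.03], [-3.05, 3.05]. Speed limits (rad/s): [2.79, 2.79, 3.14, 3.14, 3.14, 3.14, 3.14].

## Interface

Orientations are given as a unit quaternion [x, y, z, w].
In Python, from rig import * gives the robot as it stands. The module is installed in compiled form; this text tells all that it offers.
- The arm moves only by the tool servo_tool, never from a script. Its argument "plan" is a list of rows, each a list of 3 entries, a list of its own where there are three numbers: the finger opening in m, from 0 to 0.0854, then the shift along the tool's x, y, z in m, then the turn about the tool's z in rad. In form: [[jaw, [tx, ty, tz], twist], ...]. A call has 1 to 5 rows; each row shifts and turns the commanded pose from where the row before left it, along the tool's axes as they then stand; what a row does not reach is not made up. A row lasts 1/8 s, in which the tool goes at most 62.5 mm and 10.7 degrees, less where a joint would pass 70% of its speed; a pose out of reach is approached as far as the arm can. A call is refused whole if a number of a shift passes 0.0625 or a number of a turn 0.188, either way. A call with a gripper value outside its range is refused whole. The fingers move at their own pace and stop on an object; "force" is the grip in N (left out, the last holds). Time passes only in rows, so rows that do not move let the fingers close. It gives the time, the measured TCP pose, the force and the opening at its end, in the units of the state.
- observe(): the state, without advancing time (a new reading comes with each control period).
- grab_frame(name): name is "scene" or "top" or "wrist"; returns a dict with "color" (480x640x3 uint8, red, green, blue), "z_map" (480x640 float32, mm along the optical axis (not along the pixel's ray), 0 where there is no reading), "K" (3x3 intrinsics, pixels), "D" ([k1, k2, p1, p2, k3] as OpenCV has them; the pictures are not rectified), "pose" (4x4, takes a point from camera to world coordinates). Camera axes: x right, y down, z forward; pixel columns grow to the right and rows downward; lengths in mm; the calibration is good to about 2 mm. A picture is of the moment at which its call begins.
- finish_job(): hands the job in, once; it reports no verdict.
The state is a dict: "time_s": time; "qpos": joint angles; "qvel": joint speeds; "tau": joint torques, N m; "eef_pos": TCP position; "tcp_rot": TCP orientation; "ft_force": force on the tool from outside, world axes, zero at the start; "moment": the same for the moment, N m; "opening": finger opening in mm.
Only numpy, scipy, OpenCV 4.12 (cv2) and the standard library are available. Lean on these libraries where they do the work, as an engineer would, in place of code of your own. Each camera call takes 0.05 s, during which the arm holds its last target.

## Task

Make up two kits. In the tray with three compartments lay the flange clamp in the wide compartment, and the red rubber stopper and the larger of the two centring rings one in each of the narrow ones, all resting on the floor the same way up as found; leave the smaller ring where it lies. In the tray with the sprung clip lay the pressure gauge, dial up, in the walled compartment, and slide the stiff gauge card, lengthways, straight along the flat bed under the middle of the clip, so that its edge lifts the clip and it ends flat and well held, most of the way to the hinge block.

Things in the scene. Friction and masses are not known exactly. Their poses are not given: they have to be found in the camera images.
- flange_clamp: Flange clamp: a white hinged ring clamp with a small wing nut at one side, 52 x 66 x 17 mm (x, y, z), 85 g. Starts flat on the bench. Origin: centre of the underside, z up. The ring is 52 mm across outside, its centre 3 mm to +y of the origin; the wing nut is at the -y end. Grip it across x (52 mm) at the ring's centre.
- stopper: Rubber stopper: dark red tapered plug, 30 mm diameter at the top, 26 mm at the foot, 27 mm high, 20 g, standing upright, wide end up. Origin: centre of the underside, z up.
- large_ring: Larger centring ring: metal ring with a black o-ring round it and an open hole, 39 mm over the o-ring, 9 mm high, 20 g. The fingers sink into the o-ring and stop at about 32 mm. Starts flat on the bench. Origin: centre of the underside, z up.
- small_ring: Smaller centring ring, same look, 30 mm over the o-ring, 9 mm high. It is not wanted and must stay where it lies. Origin: centre of the underside.
- gauge: Spare pressure gauge on its back, dial up: round case 47 to 50 mm diameter, 27 mm high, short brass stem at its side; 67 x 50 x 27 mm (x, y, z), 140 g. Origin: under the centre of the whole outline, z up; the case's axis is 8 mm to +x, the stem points to -x and ends at 34 mm. Grip the case across y, no higher than 19 mm above its underside.
- gauge_card: Gauge card: stiff brown board with a small printed dial and dark lines, 36 x 48 x 5 mm (x, y, z), 30 g. Starts flat on the bench. Origin: centre of the underside, z up, long side along y, the dial nearer its +y end. Either end may go first under the clip.
- sealing_tray: Fixed grey plastic tray 112 x 218 x 12 mm (x, y, z), three open compartments side by side along y. Floor top at 4 mm; walls and dividers 4 mm thick, tops at 12 mm. Origin: under its centre, z up. Compartments are 104 mm in x, centred at x 0; the wide one is 86 mm in y, centred at y -62 mm; the two narrow ones are 58 mm in y, centred at y +14 and y +76 mm.
- gauge_tray: Fixed grey plastic tray 112 x 218 mm (x, y), floor top at 4 mm; origin under its centre, z up. Walled compartment (walls 4 mm thick, tops at 12 mm): 104 x 86 mm inside, centred at x 0, y -62 mm. The rest, y -15 to +109, is a flat bed, no side walls; clip at the middle of its +y end. Lay the card along y, centre at x 0, y +14 to +24 (clear of wall and clip), slide to +y; held with its centre at y +60.
- clip (a joint): Clip lift in rad: 0 empty, about 0.13 over the card, stop 0.5; light spring, about 1 N at the nose. In the gauge tray's frame: steel blade 20 mm wide, hinge along x at y +103 mm, z 14.5; round nose at y +72, 1 to 2 mm over the bed; lip turned up toward -y to y +54, z 17. Hinge block 34 mm wide, 21 mm high; its lugs at x 14 to 18 mm each side stop the card's edge at y +95.
Not all that is in view belongs to the job. What is shaped like the flange_clamp but purple is not meant.

How it is judged:
By the outcome, as a careful person would: the job done as asked, in the order asked, and still so for the second after the job is handed in, with the robot touching nothing.
It also fails if it takes over 128 s, if anything falls off the work surface, if the arm or the gripper's body presses on something with over 40 N, if the wrist force passes 120 N, or if a joint passes its speed limit or range.

## Working session

There is one attempt and no reset: what is moved stays moved. The work goes in short steps, Python scripts to look and compute and a tool call to move; the robot and the scene stay as the last step left them, time stands still between calls to the robot, and variables do not carry over. Pictures are saved under pics/ and viewed, and the job is handed in when it is done.

Besides the shell and the picture viewer there is one more tool, called after "Request:" as name(argument=value, ...) on one line, values as JSON. servo_tool: Moves the arm, as the interface text tells. Its arguments: {"type":"object","properties":{"plan":{"type":"array"},"force":{"type":"number"}},"required":["plan"]}

```bash
ls; mkdir -p pics; python3 - <<'E'
from rig import *
import cv2
s=observe()
for k,v in s.items(): print(k,v)
for n in ("scene","top","wrist"):
    f=grab_frame(n)
    cv2.imwrite(f"pics/{n}0.png",f["color"][:,:,::-1])
    print(n,f["K"].tolist(),f["D"],f["pose"].round(4).tolist())
E
```

```text
pics
time_s 0.0
qpos [-1.24770742  0.31174162  0.01397751  1.51303934 -0.00438355  1.31919681
 -0.0271935 ]
qvel [-3.24976760e-04  1.89400300e-03 -1.24153230e-03  1.44340808e-05
  3.13349677e-05  5.53017818e-04  6.14270152e-04]
tau [ 1.36920257e-04 -3.79912841e+01  1.45991100e-01 -2.30592781e+01
  1.21740036e-02  1.35422935e-02 -1.49606322e-06]
eef_pos [195.99705301 513.30323651 302.81924033]
tcp_rot [ 1.81334910e-01  9.83420696e-01 -1.16637206e-03 -1.60132658e-04]
ft_force [ 0.15232417 -1.20408867 -0.22603972]
moment [ 0.01603847 -0.01312018 -0.02396304]
opening 85.31216938172399
scene [[575.9568803279743, 0.0, 335.746245595506], [0.0, 575.9568803279743, 240.42462431666556], [0.0, 0.0, 1.0]] [-0.06266343  0.          0.          0.          0.        ] [[0.7592, -0.4228, 0.4949, -77.0269], [-0.6509, -0.4841, 0.5849, -741.1092], [-0.0078, -0.7661, -0.6427, 846.5471], [0.0, 0.0, 0.0, 1.0]]
top [[436.2999070451306, 0.0, 315.75882055368663], [0.0, 436.2999070451306, 243.420168617297], [0.0, 0.0, 1.0]] [-0.01085509  0.          0.          0.          0.        ] [[0.0007, -0.9988, 0.0498, 477.0368], [-1.0, -0.0004, 0.0061, -15.2352], [-0.0061, -0.0498, -0.9987, 1070.7889], [0.0, 0.0, 0.0, 1.0]]
wrist [[388.39245467383853, 0.0, 316.57265345071215], [0.0, 388.39245467383853, 239.0243978600647], [0.0, 0.0, 1.0]] [0.02418745 0.         0.         0.         0.        ] [[0.3564, 0.8854, 0.2985, 118.5673], [0.9343, -0.3371, -0.1156, 542.2561], [-0.0017, 0.3201, -0.9474, 371.6811], [0.0, 0.0, 0.0, 1.0]]
```

View pics/top0.png

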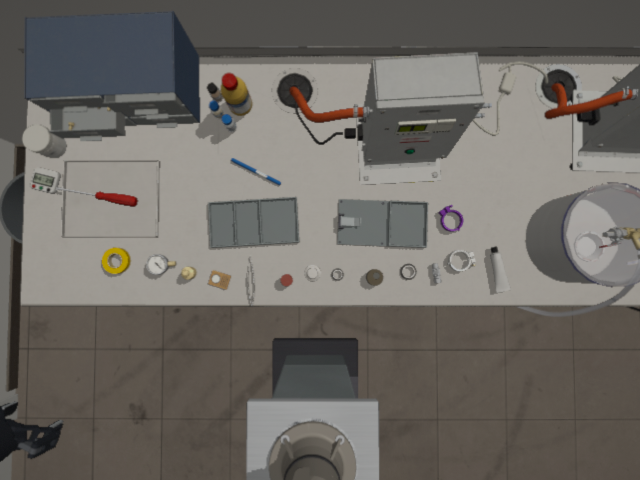

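View pics/scene0.png

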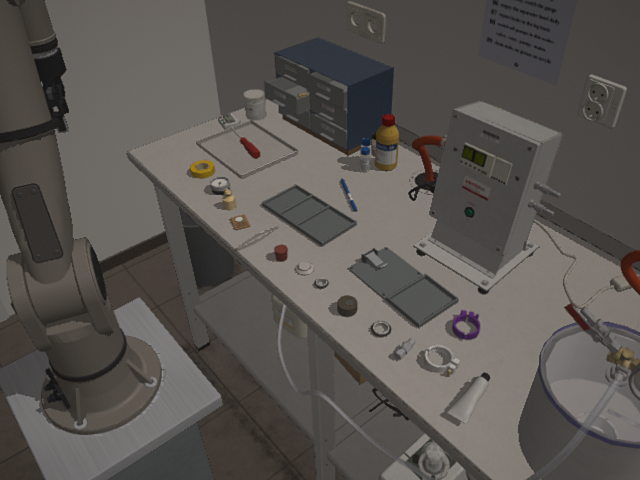

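View pics/wrist0.png

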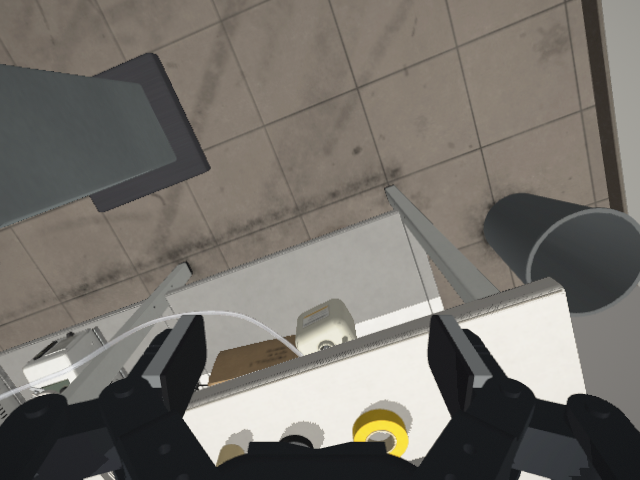

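The top view shows, in a row near the bench edge, the gauge (158,265), card (219,279), red stopper (286,281), rings (337,274) and (408,271), and the white clamp (459,261). The trays are at (253,222) and (382,222). I'll enlarge these next.

```bash
cat > h.py <<'E'
from rig import *
import numpy as np, cv2
from scipy.spatial.transform import Rotation as R
def ray(f,uv):
    p=cv2.undistortPoints(np.array([[uv]],float),f["K"],np.array(f["D"],float))[0,0]
    return np.array([p[0],p[1],1.0])
def onz(f,uv,z):
    T=f["pose"]; d=T[:3,:3]@ray(f,uv); o=T[:3,3]; return o+d*(z-o[2])/d[2]
def dep(f,uv):
    zz=f["z_map"][int(round(uv[1])),int(round(uv[0]))]
    T=f["pose"]; return T[:3,:3]@(ray(f,uv)*zz)+T[:3,3]
def tri(obs):
    A=np.zeros((3,3));b=np.zeros(3);L=[]
    for f,uv in obs:
        d=f["pose"][:3,:3]@ray(f,uv); d/=np.linalg.norm(d); o=f["pose"][:3,3]
        P=np.eye(3)-np.outer(d,d);A+=P;b+=P@o;L.append((P,o))
    x=np.linalg.solve(A,b); return x,[float(np.linalg.norm(P@(x-o))) for P,o in L]
def proj(f,X):
    T=np.linalg.inv(f["pose"]); rv=cv2.Rodrigues(T[:3,:3])[0]
    return cv2.projectPoints(np.array(X,float).reshape(-1,1,3),rv,T[:3,3],f["K"],np.array(f["D"],float))[0].reshape(-1,2)
def cloud(f):
    h,w=f["z_map"].shape
    uu,vv=np.meshgrid(np.arange(w),np.arange(h))
    p=cv2.undistortPoints(np.stack([uu,vv],-1).reshape(-1,1,2).astype(float),f["K"],np.array(f["D"],float)).reshape(h,w,2)
    P=np.dstack([p,np.ones((h,w))])*f["z_map"][...,None]
    return P@f["pose"][:3,:3].T+f["pose"][:3,3]
def crop(f,x0,y0,w,h,s,name):
    c=f["color"][y0:y0+h,x0:x0+w,::-1]
    c=cv2.resize(c,None,fx=s,fy=s,interpolation=cv2.INTER_CUBIC)
    for x in range((x0//10+1)*10,x0+w,10):
        cv2.line(c,(int((x+.5-x0)*s),0),(int((x+.5-x0)*s),6 if x%50 else 14),(0,0,255),1)
        if x%50==0: cv2.putText(c,str(x),(int((x-x0)*s),26),0,.4,(0,0,255))
    for y in range((y0//10+1)*10,y0+h,10):
        cv2.line(c,(0,int((y+.5-y0)*s)),(6 if y%50 else 14,int((y+.5-y0)*s)),(0,0,255),1)
        if y%50==0: cv2.putText(c,str(y),(16,int((y-y0)*s)),0,.4,(0,0,255))
    cv2.imwrite("pics/"+name,c)
def st():
    s=observe(); print("t",round(s["time_s"],2),"tcp",np.round(s["eef_pos"],1),"rot",np.round(s["tcp_rot"],4),"F",np.round(s["ft_force"],1),"op",round(s["opening"],1)); return s
E
python3 - <<'E'
from h import *
f=grab_frame("top"); s=grab_frame("scene")
np.savez("f0.npz",**{"t_"+k:v for k,v in f.items()},**{"s_"+k:v for k,v in s.items()})
crop(f,130,185,200,120,4,"t1.png"); crop(f,320,185,200,120,4,"t2.png")
crop(s,190,150,200,150,4,"s1.png"); crop(s,300,230,200,150,4,"s2.png")
E
```

```text
(no output)
```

View pics/t1.png

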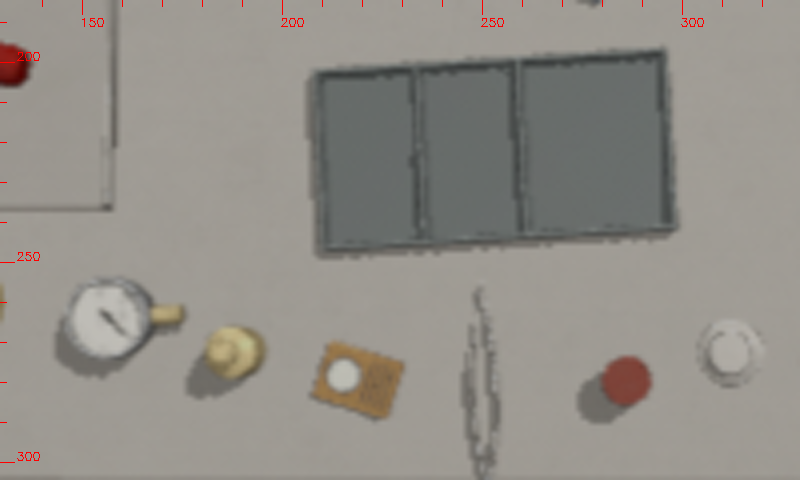

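View pics/t2.png

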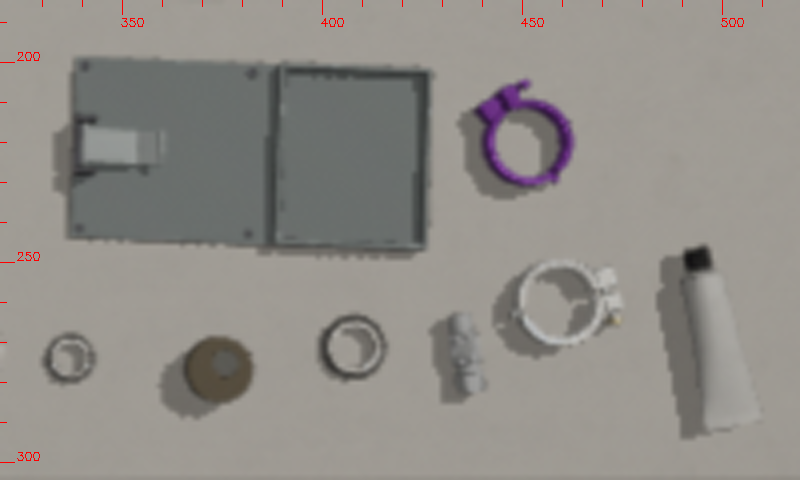

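View pics/s1.png

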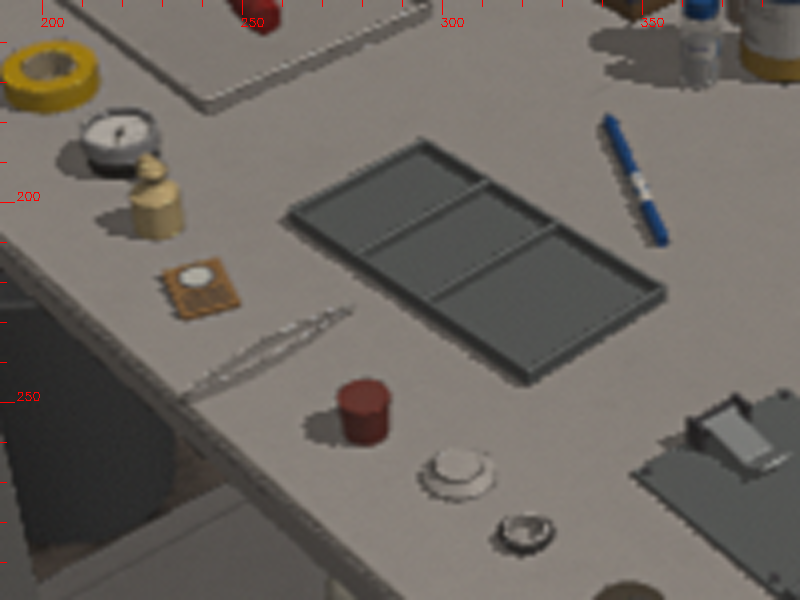

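View pics/s2.png

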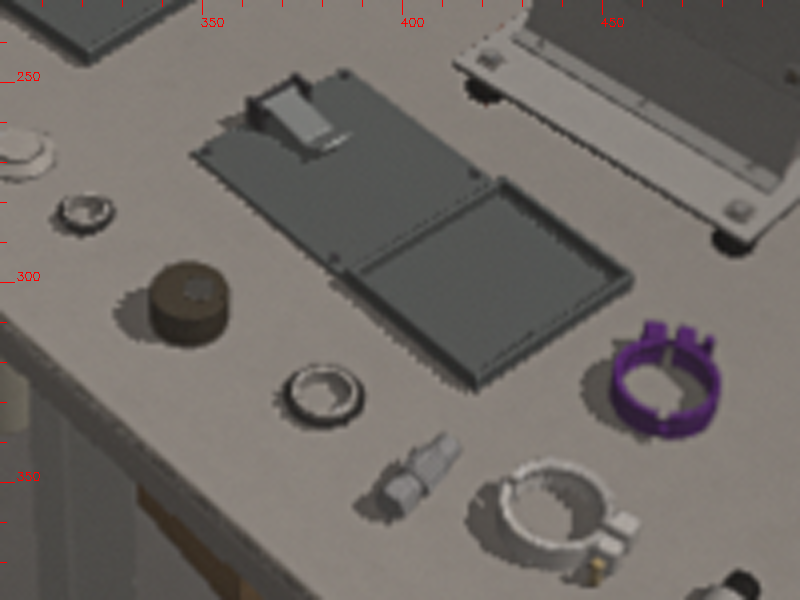

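The two rings are at top (337,274), about 12.5 px across, and (408,271), about 16 px. The second is the larger. (312,272) is a white cap and (374,277) a brown plug, so neither is meant. The clamp meant is the white one at (459,260), not the purple one at (451,219). The red stopper is at (286,280).

```bash
python3 - <<'E'
from h import *
d=np.load("f0.npz"); f={k[2:]:d[k] for k in d if k[0]=='t'}; s={k[2:]:d[k] for k in d if k[0]=='s'}
T=lambda x0,y0,a,b:(x0+a/4-.4,y0+b/4-.4)
P={"lring":((320,353,347),(300,230,324,394)),"sring":((320,70,358),(300,230,86,212)),"clampring":((320,561,302),(300,230,556,505)),
"stopTop":((130,627,380),(190,150,364,395)),"gaugeTop":((130,108,319),(190,150,119,132)),"card":((130,357,380),(190,150,200,289)),
"Sfl":((130,310,72),(190,150,422,138)),"Sfr":((130,665,50),(190,150,665,290)),"Snr":((130,677,230),(190,150,528,384)),"Snl":((130,320,255),(190,150,284,215)),
"Gfr":((320,430,68),(300,230,633,275)),"Gnr":((320,427,250),(300,230,475,388)),"Gfl":((320,75,58),(300,230,345,68)),"Gnl":((320,68,238),(300,230,190,155))}
for n,(a,b) in P.items():
    ua=T(a[0],185,a[1],a[2]); ub=T(*b)
    x,e=tri([(f,ua),(s,ub)])
    print(n,x.round(1),np.round(e,1),"dep",dep(f,ua).round(1),dep(s,ub).round(1))
E
```

```text
lring [ 462.7 -232.9    7.9] [0.6 0.6] dep [ 4.621e+02 -2.340e+02  4.000e-01] [ 468.3 -228.5    0. ]
sring [456.  -61.1   7.9] [0.8 0.8] dep [455.2 -61.   -1.9] [ 4.617e+02 -5.540e+01  1.000e-01]
clampring [ 489.6 -356.2   17.8] [0.2 0.2] dep [ 489.7 -363.3   -4.5] [ 5.02e+02 -3.48e+02 -1.00e-01]
stopTop [443.2  60.6  30.3] [0.7 0.7] dep [442.5  61.4  25.6] [446.7  64.6  25.8]
gaugeTop [479.5 372.1  27.2] [1.1 1.1] dep [478.6 374.6  22.5] [482.9 376.5  23.3]
card [442.5 227.    5.7] [1.1 1.1] dep [441.7 227.6   5.6] [443.5 226.5   5.4]
Sfl [630.6 255.9  13.7] [1.5 1.5] dep [631.2 259.8   1.9] [633.7 257.6  11.4]
Sfr [644.1  39.3  11.3] [1.1 1.1] dep [643.1  40.   12.3] [649.7  43.6   6. ]
Snr [534.1  32.1   5.5] [1. 1.] dep [533.7  33.   -1.4] [537.4  34.6   2. ]
Snl [518.8 249.1  10.8] [1.3 1.3] dep [518.2 252.8  -0.7] [525.4 257.5   3. ]
Gfr [ 632.6 -280.8   11.5] [0.6 0.6] dep [ 631.7 -279.6   14.7] [ 632.1 -281.8   12.7]
Gnr [ 521.  -278.2    7.4] [0.2 0.2] dep [ 520.7 -275.5   18.6] [ 522.3 -277.     5.4]
Gfl [640.3 -65.    5.1] [1.4 1.4] dep [640.  -64.4  -0. ] [639.4 -67.7   7.6]
Gnl [529.2 -60.2   3.1] [0.8 0.8] dep [528.9 -60.   -2.3] [531.2 -59.2   1.3]
```

Triangulated heights agree with the text: ring about 8, clamp 17.8, stopper about 28, gauge 27, card 5.7. The trays are located too. Next is a helper that works out the moves.

```bash
cat >> h.py <<'E'
def phi_of(s):
    y=R.from_quat(s["tcp_rot"]).as_matrix()[:,1]; return np.arctan2(y[1],y[0])
def go(x,y,z,phi,n=None,vmax=60):
    s=st(); p=np.array(s["eef_pos"]); M=R.from_quat(s["tcp_rot"]).as_matrix(); ph=phi_of(s)
    d=np.array([x,y,z])-p; dt=-(phi-ph)
    if n is None: n=int(max(np.ceil(np.linalg.norm(d)/vmax),np.ceil(abs(dt)/.18),1))
    print("phi",round(ph,4),"d",d.round(1),"dtw",round(dt,4),"n",n)
    tw=dt/n; rows=[]
    for i in range(n):
        a=ph-tw*i; m=np.array([[-np.sin(a),np.cos(a),0],[np.cos(a),np.sin(a),0],[0,0,-1]])
        rows.append((m@(d/n)/1000).round(4).tolist()+[round(tw,4)])
    for r in rows: print(r)
ST=(581.9,144.1,0.066); GT=(580.8,-171.0,-0.036)
def tw(T,a,b):
    c,s=np.cos(T[2]),np.sin(T[2]); return (T[0]+c*a-s*b,T[1]+s*a+c*b)
E
python3 - <<'E'
from h import *
go(470,-300,250,0.14)
E
```

```text
t 0.25 tcp [196.1 513.6 303.4] rot [ 1.814e-01  9.834e-01 -5.000e-04 -1.000e-04] F [ 0.3 -0.7  0.3] op 85.6
phi 1.2061 d [ 273.9 -813.6  -53.4] dtw 1.0661 n 15
[-0.0364, -0.0442, 0.0036, np.float64(0.0711)]
[-0.0394, -0.0415, 0.0036, np.float64(0.0711)]
[-0.0423, -0.0386, 0.0036, np.float64(0.0711)]
[-0.0449, -0.0355, 0.0036, np.float64(0.0711)]
[-0.0473, -0.0322, 0.0036, np.float64(0.0711)]
[-0.0495, -0.0287, 0.0036, np.float64(0.0711)]
[-0.0514, -0.0251, 0.0036, np.float64(0.0711)]
[-0.0531, -0.0214, 0.0036, np.float64(0.0711)]
[-0.0545, -0.0176, 0.0036, np.float64(0.0711)]
[-0.0556, -0.0137, 0.0036, np.float64(0.0711)]
[-0.0564, -0.0097, 0.0036, np.float64(0.0711)]
[-0.0569, -0.0057, 0.0036, np.float64(0.0711)]
[-0.0572, -0.0016, 0.0036, np.float64(0.0711)]
[-0.0572, 0.0024, 0.0036, np.float64(0.0711)]
[-0.0569, 0.0065, 0.0036, np.float64(0.0711)]
```

```bash
python3 - <<'E'
from h import *
go(430,330,290,0.35,5)
E
```

```text
t 0.25 tcp [196.1 513.6 303.4] rot [ 1.814e-01  9.834e-01 -5.000e-04 -1.000e-04] F [ 0.3 -0.7  0.3] op 85.6
phi 1.2061 d [ 233.9 -183.6  -13.4] dtw 0.8561 n 5
[-0.0568, -0.0176, 0.0027, np.float64(0.1712)]
[-0.059, -0.0077, 0.0027, np.float64(0.1712)]
[-0.0594, 0.0025, 0.0027, np.float64(0.1712)]
[-0.0581, 0.0126, 0.0027, np.float64(0.1712)]
[-0.0551, 0.0223, 0.0027, np.float64(0.1712)]
```

Request:
servo_tool(plan=[[0.075,[-0.057,-0.018,0.003],0.171],[0.075,[-0.059,-0.008,0.003],0.171],[0.075,[-0.059,0.0025,0.003],0.171],[0.075,[-0.058,0.0125,0.003],0.171],[0.075,[-0.055,0.022,0.003],0.171]], force=40)

```text
time_s: 0.88
eef_pos: [430.5, 328.7, 288.9]
tcp_rot: [0.575, 0.818, 0.0, -0.0]
ft_force: [0.4, -0.3, 0.1]
opening: 75.0
```

```bash
python3 - <<'E'
from h import *
go(480,-310,230,0.14,11)
E
```

```text
t 0.88 tcp [430.5 328.7 288.9] rot [ 5.749e-01  8.182e-01  3.000e-04 -1.000e-04] F [ 0.4 -0.3  0.1] op 75.0
phi 0.3458 d [  49.5 -638.7  -58.9] dtw 0.2058 n 11
[-0.0562, -0.0155, 0.0054, np.float64(0.0187)]
[-0.0564, -0.0144, 0.0054, np.float64(0.0187)]
[-0.0567, -0.0133, 0.0054, np.float64(0.0187)]
[-0.0569, -0.0123, 0.0054, np.float64(0.0187)]
[-0.0571, -0.0112, 0.0054, np.float64(0.0187)]
[-0.0573, -0.0101, 0.0054, np.float64(0.0187)]
[-0.0575, -0.0091, 0.0054, np.float64(0.0187)]
[-0.0577, -0.008, 0.0054, np.float64(0.0187)]
[-0.0578, -0.0069, 0.0054, np.float64(0.0187)]
[-0.0579, -0.0058, 0.0054, np.float64(0.0187)]
[-0.058, -0.0047, 0.0054, np.float64(0.0187)]
```

Request:
servo_tool(plan=[[0.075,[-0.056,-0.0155,0.005],0.019],[0.075,[-0.056,-0.0145,0.005],0.019],[0.075,[-0.057,-0.0135,0.005],0.019],[0.075,[-0.057,-0.0125,0.005],0.019],[0.075,[-0.057,-0.011,0.005],0.019]])

```text
time_s: 1.5
eef_pos: [452.6, 38.2, 263.9]
tcp_rot: [0.611, 0.792, 0.0, 0.0]
ft_force: [0.9, -0.4, 0.1]
opening: 75.0
```

Request:
servo_tool(plan=[[0.075,[-0.057,-0.01,0.006],0.019],[0.075,[-0.0575,-0.009,0.006],0.019],[0.075,[-0.0575,-0.008,0.006],0.019],[0.075,[-0.058,-0.007,0.006],0.019],[0.075,[-0.058,-0.006,0.006],0.019]])

```text
time_s: 2.12
eef_pos: [476.2, -251.4, 233.7]
tcp_rot: [0.648, 0.762, 0.0, 0.0]
ft_force: [1.1, 0.4, 0.2]
opening: 75.0
```

```bash
python3 - <<'E'
from h import *
st()
f=grab_frame("wrist"); cv2.imwrite("pics/w1.png",f["color"][:,:,::-1])
E
```

```text
t 2.12 tcp [ 476.2 -251.4  233.7] rot [6.478e-01 7.618e-01 4.000e-04 1.000e-04] F [1.1 0.4 0.2] op 75.0
```

View pics/w1.png

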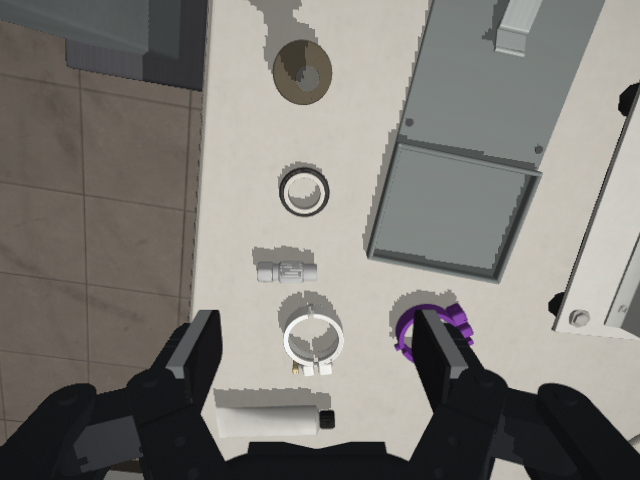

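The wrist view shows the white clamp ring at (313,335) with its nut side downwards at (313,368). The larger ring is at (304,191), and the gauge tray's walled compartment is at (455,215).

```bash
python3 - <<'E'
from h import *
f=grab_frame("wrist"); np.savez("w1.npz",**f)
crop(f,240,150,160,120,5,"w1a.png");crop(f,260,280,120,110,5,"w1b.png"); crop(f,130,290,360,110,2.2,"w1c.png")
s=observe(); Rm=R.from_quat(s["tcp_rot"]).as_matrix(); t=np.array(s["eef_pos"])
print("cam in tool",(Rm.T@(f["pose"][:3,3]-t)).round(1)); print((Rm.T@f["pose"][:3,:3]).round(3))
C=cloud(f); Q=(C-t)@Rm
m=(Q[...,2]>20)&(Q[...,2]<90)&(f["z_map"]>0)
for sg in (1,-1):
    mm=m&(sg*Q[...,1]>20)
    q=Q[mm]; print(sg,len(q),np.percentile(q[:,2],[90,98,99.5,100]).round(1)); 
    k=q[q[:,2]>np.percentile(q[:,2],97)]; print(k.min(0).round(1),k.max(0).round(1))
# project point on tool axis at tips and floor
for z in (54,65,s["eef_pos"][2]): print(z,proj(f,t+Rm@np.array([0,0,z])).round(1))
E
```

```text
cam in tool [ 78.8  -0.8 -68.2]
[[ 0.001 -0.946 -0.324]
 [ 1.     0.001  0.001]
 [-0.001 -0.324  0.946]]
1 4576 [56.1 61.7 63.9 65.4]
[-15.5  36.4  60.8] [ 6.7 43.5 65.4]
-1 4598 [56.2 61.7 64.  65.6]
[-15.7 -43.8  60.8] [  6.6 -37.7  65.6]
54 [[318.3 335.4]]
65 [[318.2 319.6]]
233.71391253610813 [[317.2 210.1]]
```

View pics/w1b.png

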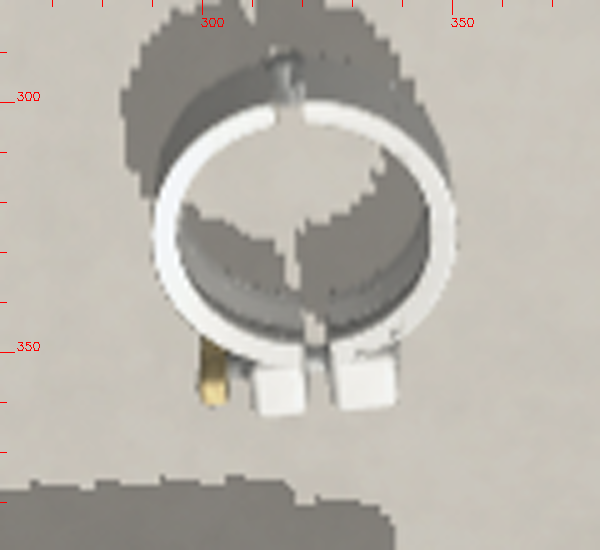

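View pics/w1a.png

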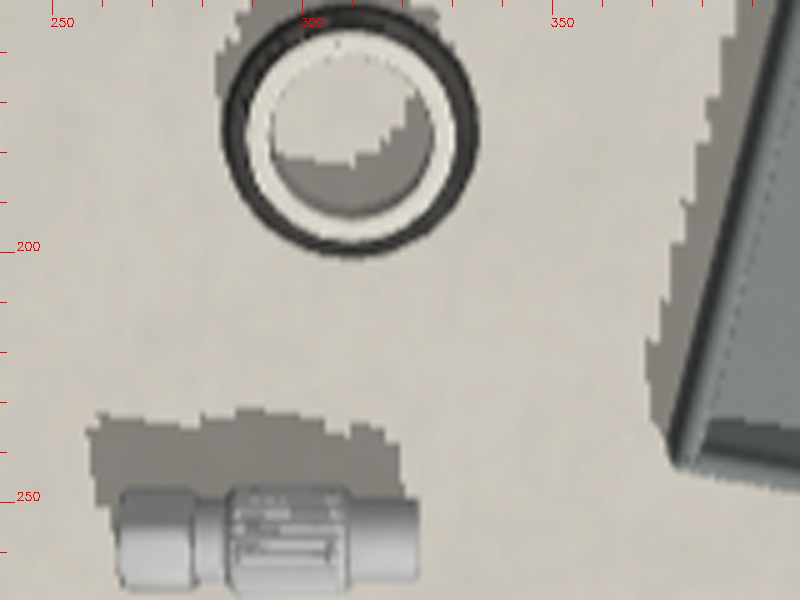

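```bash
python3 - <<'E'
from h import *
d=np.load("w1.npz"); w={k:d[k] for k in d}
d=np.load("f0.npz"); f={k[2:]:d[k] for k in d if k[0]=='t'}
s=st(); print("phi",phi_of(s))
W=lambda x0,y0,a,b,k=5:(x0+a/k-.4,y0+b/k-.4)
c=W(260,280,304,232)
print("clamp ring", onz(w,c,17), tri([(w,c),(f,(459.85,260.1))]))
E=[W(260,280,a,b) for a,b in ((153,232),(456,232),(300,100),(308,366),(290,112),(318,350),(255,390),(395,385))]
for e in E: print(onz(w,e,17).round(1))
g=onz(w,E[4],17)-onz(w,E[5],17); print("clamp +y heading-90deg", np.arctan2(-g[0],g[1]))
c=W(240,150,351,131); print("ring",onz(w,c,9),tri([(w,c),(f,(407.9,271.4))]))
for a,b in ((222,131),(480,131),(351,3),(351,258)): print(onz(w,W(240,150,a,b),5).round(1))
E
```

```text
t 2.23 tcp [ 473.3 -258.6  233.7] rot [ 0.6527  0.7576 -0.0034  0.0017] F [-1.  -0.7  0.6] op 75.0
phi 0.14842969718180826
clamp ring [ 489.81585497 -354.94465234   17.        ] (array([ 489.8368365 , -357.42975405,   13.17196412]), [0.3892843090811964, 0.38928430908112727])
[ 464.7 -358.7   17. ]
[ 515.1 -351.1   17. ]
[ 485.4 -330.5   17. ]
[ 494.5 -381.    17. ]
[ 484.1 -332.9   17. ]
[ 495.7 -377.6   17. ]
[ 486.2 -387.2   17. ]
[ 510.  -382.6   17. ]
clamp +y heading-90deg 0.2546642963127434
ring [ 462.94951286 -232.40028003    9.        ] (array([ 462.56348926, -229.15519252,   25.97241567]), [0.34757217747204555, 0.34757217747203395])
[ 443.5 -236.1    5. ]
[ 482.5 -230.2    5. ]
[ 460.2 -214.1    5. ]
[ 465.8 -252.8    5. ]
```

Clamp: ring centre about (490,-355.5), yaw about 0.24. The hinge, gap and nut line all give 0.25, and the 50–52 mm spread fits. Larger ring: (463,-232.5), 39 mm across. Now I move over the clamp.

```bash
python3 - <<'E'
from h import *
go(490,-355.5,120,0.24,4)
E
```

```text
t 2.23 tcp [ 473.3 -258.6  233.7] rot [ 0.6527  0.7576 -0.0034  0.0017] F [-1.  -0.7  0.6] op 75.0
phi 0.1484 d [  16.7  -96.9 -113.7] dtw -0.0916 n 4
[-0.0246, 0.0006, 0.0284, np.float64(-0.0229)]
[-0.0246, -0.0, 0.0284, np.float64(-0.0229)]
[-0.0246, -0.0006, 0.0284, np.float64(-0.0229)]
[-0.0246, -0.0011, 0.0284, np.float64(-0.0229)]
```

Request:
servo_tool(plan=[[0.07,[-0.0246,0,0.028],-0.023],[0.07,[-0.0246,0,0.028],-0.023],[0.07,[-0.0246,0,0.028],-0.023],[0.07,[-0.0246,0,0.028],-0.023],[0.07,[0,0,0],0]])

```text
time_s: 2.85
eef_pos: [493.4, -346.9, 119.4]
tcp_rot: [0.613, 0.79, -0.001, -0.002]
ft_force: [-0.2, 0.7, -0.6]
opening: 69.9
```

```bash
python3 - <<'E'
from h import *
f=grab_frame("wrist"); cv2.imwrite("pics/w2.png",f["color"][:,:,::-1])
go(490,-355.5,75,0.24,2)
E
```

```text
t 2.9 tcp [ 494.4 -346.   120.9] rot [ 6.127e-01  7.903e-01 -1.000e-04 -1.500e-03] F [-0.2  0.2  0.8] op 70.1
phi 0.2519 d [ -4.4  -9.5 -45.9] dtw 0.0119 n 2
[-0.004, -0.0033, 0.0229, np.float64(0.0059)]
[-0.0041, -0.0033, 0.0229, np.float64(0.0059)]
```

View pics/w2.png

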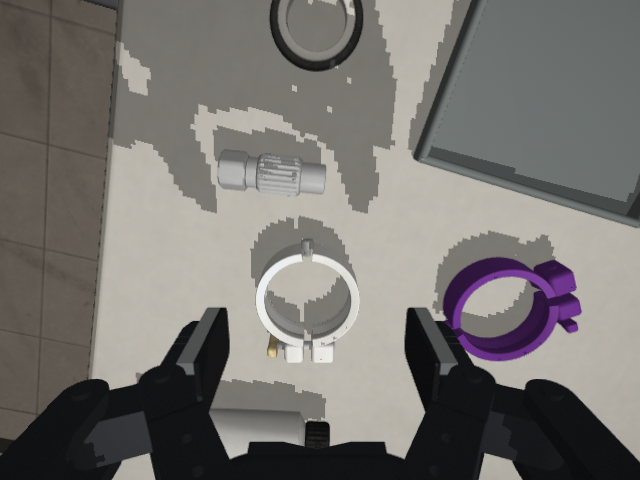

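The wrist view shows the clamp upright between the fingers. Its ring centre is at (307,300), slightly left of the tool axis at x=317.

Request:
servo_tool(plan=[[0.07,[-0.004,-0.0033,0.018],0.003],[0.07,[-0.004,-0.0033,0.018],0.003],[0.07,[0,0,0.01],0],[0.07,[0,0,0],0]])

```text
time_s: 3.4
eef_pos: [490.2, -355.0, 74.7]
tcp_rot: [0.615, 0.789, 0.0, -0.001]
ft_force: [0.3, -0.6, -0.3]
opening: 69.6
```

```bash
python3 - <<'E'
from h import *
f=grab_frame("wrist"); cv2.imwrite("pics/w3.png",f["color"][:,:,::-1])
go(490,-355.5,74,0.245,1)
E
```

```text
t 3.45 tcp [ 490.7 -355.4   75.5] rot [ 6.145e-01  7.889e-01  1.000e-04 -4.000e-04] F [-0.2 -0.4 -0.2] op 69.9
phi 0.2473 d [-0.7 -0.1 -1.5] dtw 0.0023 n 1
[0.0001, -0.0007, 0.0015, np.float64(0.0023)]
```

View pics/w3.png

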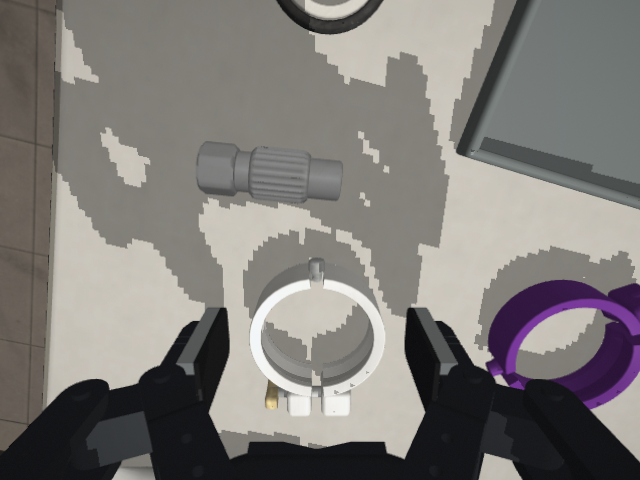

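The clamp is centred between the fingers at (317,338), so I close.

Request:
servo_tool(plan=[[0.06,[0,-0.0005,0.0015],0],[0.05,[0,0,0],0],[0.045,[0,0,0],0],[0.045,[0,0,0],0],[0.045,[0,0,0],0]], force=40)

```text
time_s: 4.08
eef_pos: [490.5, -356.2, 75.2]
tcp_rot: [0.615, 0.789, 0.0, 0.0]
ft_force: [-0.2, 1.6, 5.6]
opening: 49.7
```

Request:
servo_tool(plan=[[0.045,[0,0,0],0],[0.045,[0,0,-0.02],0],[0.045,[0,0,-0.045],0]])

```text
time_s: 4.45
eef_pos: [489.0, -354.7, 138.4]
tcp_rot: [0.615, 0.789, -0.0, -0.003]
ft_force: [1.1, -0.2, -0.7]
opening: 50.1
```

```bash
python3 - <<'E'
from h import *
f=grab_frame("wrist"); cv2.imwrite("pics/w4.png",f["color"][:,:,::-1])
s=st(); t=np.array(s["eef_pos"]);Rm=R.from_quat(s["tcp_rot"]).as_matrix()
Q=(cloud(f)-t)@Rm; m=(Q[...,2]>20)&(Q[...,2]<90)&(f["z_map"]>0)&(abs(Q[...,1])>27)
print("tip",np.percentile(Q[m][:,2],[98,99.5,100]))
X=tw(ST,0,-59); print(X)
go(X[0],X[1],150,0.066)
E
```

```text
t 4.5 tcp [ 492.3 -358.2  146.6] rot [6.146e-01 7.888e-01 1.000e-04 4.600e-03] F [ 1.6 -2.6  3. ] op 50.0
tip [68.29154216 72.38880091 82.6217471 ]
(np.float64(585.7911735716663), np.float64(85.2284553605465))
t 4.5 tcp [ 492.3 -358.2  146.6] rot [6.146e-01 7.888e-01 1.000e-04 4.600e-03] F [ 1.6 -2.6  3. ] op 50.0
phi 0.2469 d [ 93.5 443.5   3.4] dtw 0.1809 n 8
[0.0509, 0.0249, -0.0004, np.float64(0.0226)]
[0.0514, 0.0237, -0.0004, np.float64(0.0226)]
[0.052, 0.0226, -0.0004, np.float64(0.0226)]
[0.0525, 0.0214, -0.0004, np.float64(0.0226)]
[0.0529, 0.0202, -0.0004, np.float64(0.0226)]
[0.0534, 0.019, -0.0004, np.float64(0.0226)]
[0.0538, 0.0178, -0.0004, np.float64(0.0226)]
[0.0542, 0.0165, -0.0004, np.float64(0.0226)]
```

View pics/w4.png

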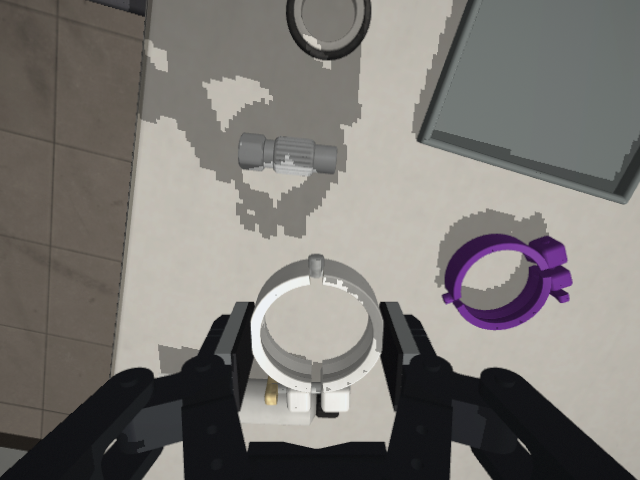

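The clamp is held squarely (opening 50). I carry it to the wide compartment.

Request:
servo_tool(plan=[[0.045,[0.051,0.025,-0.001],0.0226],[0.045,[0.0515,0.0237,-0.001],0.0226],[0.045,[0.052,0.0226,0],0.0226],[0.045,[0.0525,0.0214,0],0.0226],[0.045,[0.053,0.02,0],0.0226]])

```text
time_s: 5.12
eef_pos: [549.2, -76.8, 142.4]
tcp_rot: [0.658, 0.753, 0.001, 0.001]
ft_force: [1.0, 0.0, -0.2]
opening: 49.9
```

Request:
servo_tool(plan=[[0.045,[0.053,0.019,0],0.0226],[0.045,[0.054,0.018,0],0.0226],[0.045,[0.054,0.0165,0],0.0226],[0.045,[0,0,0],0]])

```text
time_s: 5.62
eef_pos: [584.4, 96.2, 141.5]
tcp_rot: [0.679, 0.734, 0.002, -0.001]
ft_force: [-0.2, 0.1, -0.8]
opening: 49.7
```

```bash
python3 - <<'E'
from h import *
f=grab_frame("wrist"); cv2.imwrite("pics/w5.png",f["color"][:,:,::-1]); np.savez("w5.npz",**f)
X=tw(ST,0,-59)
go(X[0],X[1],110,0.066,2)
E
```

```text
t 5.67 tcp [584.1  91.4 141.7] rot [ 6.808e-01  7.325e-01  7.000e-04 -2.000e-04] F [ 0.3 -1.3 -1.3] op 49.9
phi 0.0732 d [  1.7  -6.2 -31.7] dtw 0.0072 n 2
[-0.0032, 0.0006, 0.0158, np.float64(0.0036)]
[-0.0032, 0.0006, 0.0158, np.float64(0.0036)]
```

View pics/w5.png

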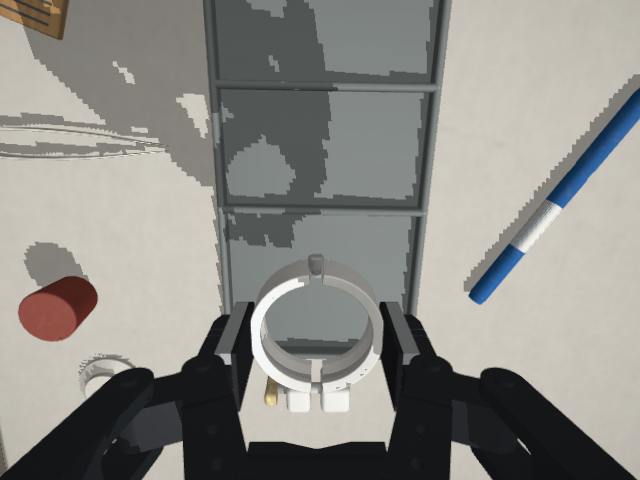

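The view shows the clamp over the wide compartment. Its dividers are at rows 211 and 87 and the side walls at columns 222 and 415. I'll check the tray pose from these.

```bash
python3 - <<'E'
from h import *
d=np.load("w5.npz"); w={k:d[k] for k in d}
for uv in ((219,211),(425,212),(211,86),(440,89),(227,305),(410,305),(220,250),(417,250)):
    p=onz(w,uv,12); c,s=np.cos(ST[2]),np.sin(ST[2]); q=p[:2]-ST[:2]
    print(uv,p.round(1),"tray",round(c*q[0]+s*q[1],1),round(-s*q[0]+c*q[1],1))
E
```

```text
(219, 211) [530.5 123.1  12. ] tray -52.6 -17.6
(425, 212) [638.5 131.   12. ] tray 55.7 -16.8
(211, 86) [526.9 184.   12. ] tray -52.2 43.4
(440, 89) [635.5 191.2  12. ] tray 56.5 43.4
(227, 305) [535.1  68.2  12. ] tray -51.7 -72.7
(410, 305) [639.1  76.3  12. ] tray 52.6 -71.4
(220, 250) [531.1 101.3  12. ] tray -53.6 -39.4
(417, 250) [637.8 109.7  12. ] tray 53.5 -38.1
```

The tray pose fits within about 2 mm, so I lower the clamp.

Request:
servo_tool(plan=[[0.045,[-0.0032,0.001,0.025],0.004],[0.045,[-0.0032,0.001,0.025],0.004],[0.045,[0,0,0.008],0],[0.045,[0,0,0],0]])

```text
time_s: 6.18
eef_pos: [586.1, 80.1, 83.5]
tcp_rot: [0.687, 0.727, -0.0, 0.0]
ft_force: [0.8, -0.7, 0.3]
opening: 50.0
```

```bash
python3 - <<'E'
from h import *
grab_frame("wrist")
X=tw(ST,0,-59)
go(X[0],X[1],79.5,0.066,1)
E
```

```text
t 6.22 tcp [586.6  80.5  84.2] rot [6.866e-01 7.270e-01 3.000e-04 5.000e-04] F [ 0.  -0.4  0.1] op 49.9
phi 0.0572 d [-0.9  4.8 -4.7] dtw -0.0088 n 1
[0.0048, -0.0006, 0.0047, np.float64(-0.0088)]
```

Request:
servo_tool(plan=[[0.045,[0.0045,0,0],-0.008],[0.045,[0,0,0.003],0],[0.045,[0,0,0.002],0],[0.045,[0,0,0],0]])

```text
time_s: 6.72
eef_pos: [586.2, 86.2, 79.2]
tcp_rot: [0.683, 0.73, 0.001, -0.0]
ft_force: [-1.6, 0.8, 4.7]
opening: 49.8
```

Request:
servo_tool(plan=[[0.055,[0,0,0],0],[0.062,[0,0,0],0],[0.062,[0,0,0],0],[0.062,[0,0,-0.02],0],[0.062,[0,0,-0.05],0]])

```text
time_s: 7.35
eef_pos: [584.3, 85.8, 147.8]
tcp_rot: [0.683, 0.73, -0.002, -0.002]
ft_force: [1.0, 0.4, 0.1]
opening: 62.1
```

```bash
python3 - <<'E'
from h import *
f=grab_frame("wrist"); cv2.imwrite("pics/w6.png",f["color"][:,:,::-1])
go(443.5,61,150,0.2)
f=grab_frame("top");crop(f,190,190,120,110,5,"t3.png")
E
```

```text
t 7.4 tcp [589.7  85.4 156.9] rot [0.6835 0.73   0.0044 0.0034] F [ 2.7 -0.1  4.6] op 61.9
phi 0.0658 d [-146.2  -24.4   -6.9] dtw -0.1342 n 3
[-0.0049, -0.0491, 0.0023, np.float64(-0.0447)]
[-0.0027, -0.0493, 0.0023, np.float64(-0.0447)]
[-0.0005, -0.0494, 0.0023, np.float64(-0.0447)]
```

View pics/w6.png

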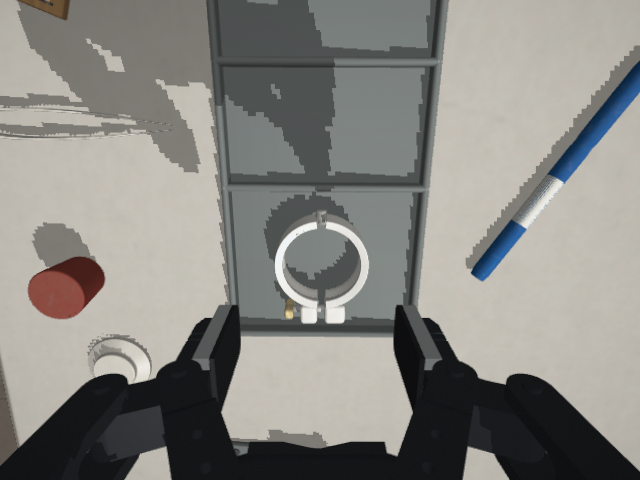

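The clamp lies flat in the wide compartment at (322,265), nut at (320,312), clear of the walls. Next is the stopper, seen at (66,288).

Request:
servo_tool(plan=[[0.055,[-0.005,-0.049,0.003],0],[0.055,[-0.005,-0.049,0.003],0],[0.055,[-0.005,-0.049,0.003],0],[0.055,[0,0,0],0]])

```text
time_s: 7.95
eef_pos: [434.7, 60.1, 138.5]
tcp_rot: [0.684, 0.73, -0.002, -0.003]
ft_force: [1.0, -0.3, -0.3]
opening: 55.1
```

```bash
python3 - <<'E'
from h import *
f=grab_frame("wrist"); crop(f,220,200,200,150,4,"w7.png"); np.savez("w7.npz",**f)
go(443.5,61,80,0.066)
E
```

```text
t 8.0 tcp [438.5  60.8 139.7] rot [ 6.836e-01  7.299e-01  3.000e-04 -1.000e-03] F [1.1 0.6 0.3] op 54.9
phi 0.0655 d [  5.    0.2 -59.7] dtw -0.0005 n 1
[-0.0001, 0.005, 0.0597, np.float64(-0.0005)]
```

View pics/w7.png

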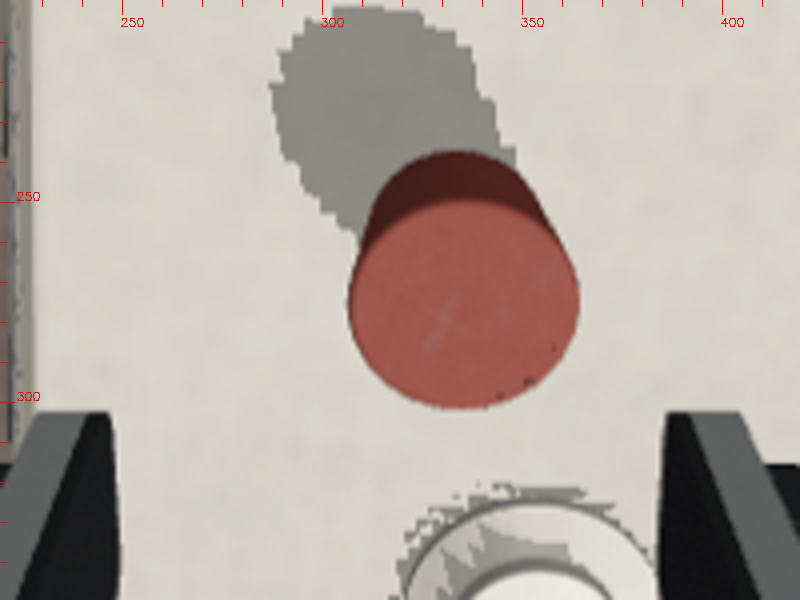

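```bash
python3 - <<'E'
from h import *
d=np.load("w7.npz"); w={k:d[k] for k in d}; d=np.load("f0.npz"); f={k[2:]:d[k] for k in d if k[0]=='t'}
print(onz(w,(335.6,275.6),27), tri([(w,(335.6,275.6)),(f,(286.4,279.6))]))
for uv in ((306.6,276),(364.4,276)): print(onz(w,uv,27).round(1))
go(443,62,80,0.066)
E
```

```text
[442.92495672  62.43468921  27.        ] (array([442.79301685,  61.40755924,  24.80794514]), [0.30211411615483175, 0.30211411615497685])
[428.3  61.2  27. ]
[457.5  63.2  27. ]
t 8.0 tcp [438.5  60.8 139.7] rot [ 6.836e-01  7.299e-01  3.000e-04 -1.000e-03] F [1.1 0.6 0.3] op 54.9
phi 0.0655 d [  4.5   1.2 -59.7] dtw -0.0005 n 1
[0.0009, 0.0046, 0.0597, np.float64(-0.0005)]
```

Stopper top is at (443,62), measured height 25–27 mm and diameter 29 mm, which fits the text. Descending.

Request:
servo_tool(plan=[[0.055,[0.001,0.0045,0.01],0],[0.055,[0,0,0.025],0],[0.055,[0,0,0.024],0],[0.055,[0,0,0],0]])

```text
time_s: 8.5
eef_pos: [445.0, 62.2, 78.9]
tcp_rot: [0.683, 0.73, -0.002, -0.0]
ft_force: [0.1, 0.6, 0.1]
opening: 55.0
```

Request:
servo_tool(plan=[[0.045,[0,0,0],0],[0.03,[0,0,0],0],[0.022,[0,0,0],0],[0.022,[0,0,0],0],[0.022,[0,0,0],0]], force=30)

```text
time_s: 9.12
eef_pos: [445.7, 62.4, 81.4]
tcp_rot: [0.683, 0.73, 0.001, 0.001]
ft_force: [-0.6, -0.2, 5.6]
opening: 27.2
```

Request:
servo_tool(plan=[[0.022,[0,0,0],0],[0.022,[0,0,-0.03],0],[0.022,[0,0,-0.03],0],[0.022,[0,0,0],0]])

```text
time_s: 9.62
eef_pos: [446.2, 62.6, 142.3]
tcp_rot: [0.683, 0.73, 0.002, 0.001]
ft_force: [-1.2, 0.1, -0.6]
opening: 27.2
```

```bash
python3 - <<'E'
from h import *
f=grab_frame("wrist"); cv2.imwrite("pics/w8.png",f["color"][:,:,::-1])
X=tw(ST,0,76);print(X)
go(X[0],X[1],150,0.066)
E
```

```text
(np.float64(576.8876408229382), np.float64(219.9345320779401))
t 9.68 tcp [445.   62.6 141. ] rot [6.832e-01 7.303e-01 1.100e-03 3.000e-04] F [-0.6  0.1 -1. ] op 26.9
phi 0.0667 d [131.8 157.3   9. ] dtw 0.0007 n 4
[0.037, 0.0355, -0.0023, np.float64(0.0002)]
[0.037, 0.0355, -0.0023, np.float64(0.0002)]
[0.0371, 0.0355, -0.0023, np.float64(0.0002)]
[0.0371, 0.0355, -0.0023, np.float64(0.0002)]
```

View pics/w8.png

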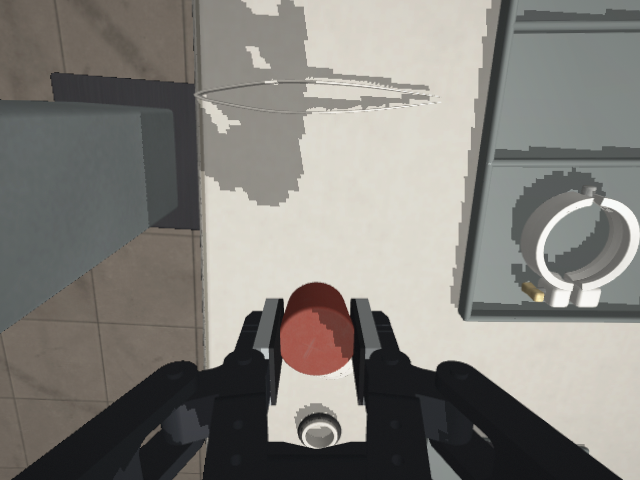

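The stopper is held upright at (317,330). I carry it to the far narrow compartment.

Request:
servo_tool(plan=[[0.022,[0.037,0.0355,-0.002],0],[0.022,[0.037,0.0355,-0.002],0],[0.022,[0.037,0.0355,-0.002],0],[0.022,[0.037,0.0355,-0.002],0],[0.022,[0,0,0],0]])

```text
time_s: 10.3
eef_pos: [576.9, 224.3, 145.9]
tcp_rot: [0.681, 0.732, -0.0, -0.001]
ft_force: [-0.4, -0.8, -0.2]
opening: 27.2
```

```bash
python3 - <<'E'
from h import *
f=grab_frame("wrist"); cv2.imwrite("pics/w9.png",f["color"][:,:,::-1])
X=tw(ST,0,76)
go(X[0],X[1],86,0.066,3)
E
```

```text
t 10.35 tcp [575.9 221.1 145.9] rot [ 6.820e-01  7.313e-01 -1.500e-03 -7.000e-04] F [-0.4 -1.  -0.4] op 27.1
phi 0.0698 d [  1.   -1.2 -59.9] dtw 0.0038 n 3
[-0.0004, 0.0003, 0.02, np.float64(0.0013)]
[-0.0004, 0.0003, 0.02, np.float64(0.0013)]
[-0.0004, 0.0003, 0.02, np.float64(0.0013)]
```

View pics/w9.png

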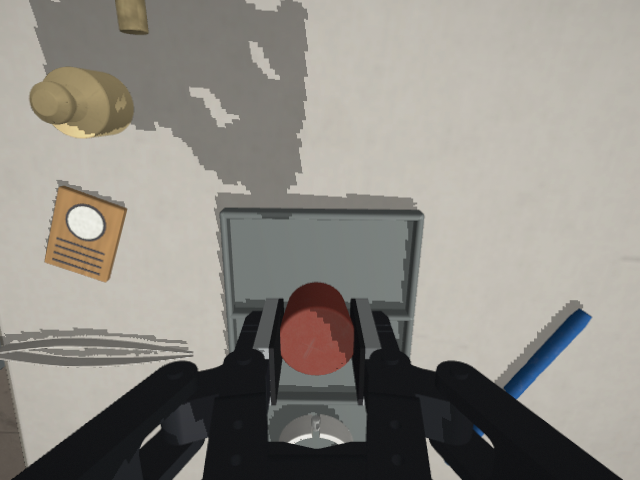

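```bash
python3 - <<'E'
from h import *
w=grab_frame("wrist");st()
for uv in ((222,211),(422,213),(237,316),(404,316)):
    p=onz(w,uv,12); c,s=np.cos(ST[2]),np.sin(ST[2]); q=p[:2]-ST[:2]
    print(uv,p.round(1),"tray",round(c*q[0]+s*q[1],1),round(-s*q[0]+c*q[1],1))
E
```

```text
t 10.4 tcp [575.5 219.  146.3] rot [ 6.831e-01  7.304e-01 -2.000e-03 -5.000e-04] F [-0.4 -1.1 -0.8] op 27.4
(222, 211) [522.3 246.5  12. ] tray -52.8 106.1
(422, 213) [629.5 253.   12. ] tray 54.7 105.6
(237, 316) [530.6 183.1  12. ] tray -48.6 42.3
(404, 316) [628.7 190.2  12. ] tray 49.8 42.9
```

Request:
servo_tool(plan=[[0.022,[-0.001,0.002,0.022],0],[0.022,[0,0,0.022],0],[0.022,[0,0,0.01],0],[0.022,[0,0,0],0],[0.022,[0,0,0.003],0]])

```text
time_s: 11.02
eef_pos: [579.3, 218.3, 92.5]
tcp_rot: [0.683, 0.73, 0.001, 0.001]
ft_force: [-0.4, 0.1, -0.4]
opening: 27.1
```

Request:
servo_tool(plan=[[0.022,[0,0,0.0025],0],[0.022,[0,0,0],0]])

```text
time_s: 11.28
eef_pos: [578.7, 218.6, 89.1]
tcp_rot: [0.683, 0.73, 0.0, 0.0]
ft_force: [-0.1, 0.0, -0.8]
opening: 27.6
```

Request:
servo_tool(plan=[[0.022,[0,0,0.002],0],[0.022,[0,0,0.0015],0],[0.022,[0,0,0],0]])

```text
time_s: 11.65
eef_pos: [578.7, 218.6, 85.5]
tcp_rot: [0.683, 0.73, 0.0, 0.0]
ft_force: [0.6, -0.6, 0.9]
opening: 26.9
```

Request:
servo_tool(plan=[[0.022,[0,0,0.001],0],[0.022,[0,0,0],0]])

```text
time_s: 11.9
eef_pos: [578.7, 218.5, 85.5]
tcp_rot: [0.683, 0.73, 0.0, -0.0]
ft_force: [-3.1, 0.4, 6.1]
opening: 27.3
```

Request:
servo_tool(plan=[[0.022,[0,0,-0.0005],0],[0.03,[0,0,0],0],[0.045,[0,0,0],0],[0.045,[0,0,-0.02],0],[0.045,[0,0,-0.05],0]])

```text
time_s: 12.52
eef_pos: [576.9, 218.3, 154.0]
tcp_rot: [0.683, 0.73, -0.003, -0.001]
ft_force: [-0.3, 0.4, -0.8]
opening: 44.4
```

```bash
python3 - <<'E'
from h import *
f=grab_frame("wrist"); cv2.imwrite("pics/w10.png",f["color"][:,:,::-1])
go(463,-232.5,160,0.066)
E
```

```text
t 12.57 tcp [582.2 219.  163.5] rot [0.6833 0.7301 0.005  0.0025] F [ 2.1 -0.2  4.2] op 45.3
phi 0.0661 d [-119.2 -451.5   -3.5] dtw 0.0001 n 8
[-0.0553, -0.0186, 0.0004, np.float64(0.0)]
[-0.0553, -0.0186, 0.0004, np.float64(0.0)]
[-0.0553, -0.0186, 0.0004, np.float64(0.0)]
[-0.0553, -0.0186, 0.0004, np.float64(0.0)]
[-0.0553, -0.0186, 0.0004, np.float64(0.0)]
[-0.0553, -0.0186, 0.0004, np.float64(0.0)]
[-0.0553, -0.0186, 0.0004, np.float64(0.0)]
[-0.0553, -0.0186, 0.0004, np.float64(0.0)]
```

View pics/w10.png

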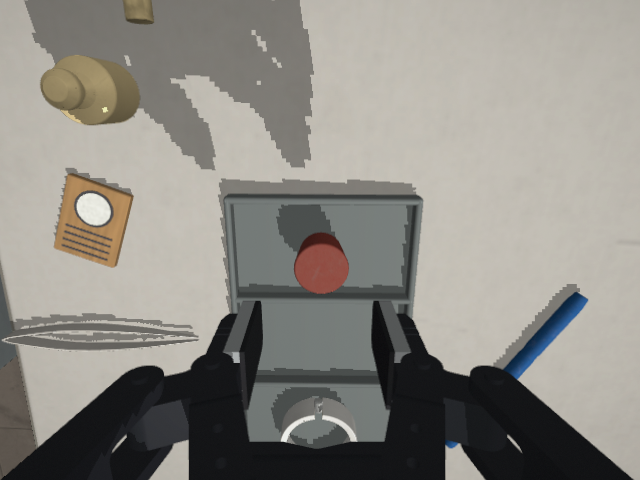

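The stopper stands upright in the end compartment (321,262). Now to the larger ring.

Request:
servo_tool(plan=[[0.055,[-0.055,-0.0185,0],0],[0.055,[-0.055,-0.0185,0],0],[0.055,[-0.055,-0.0185,0],0],[0.055,[-0.055,-0.0185,0],0],[0.055,[-0.055,-0.0185,0],0]])

```text
time_s: 13.2
eef_pos: [504.7, -64.0, 156.4]
tcp_rot: [0.683, 0.73, 0.001, 0.001]
ft_force: [0.0, -1.2, -0.8]
opening: 55.1
```

Request:
servo_tool(plan=[[0.055,[-0.055,-0.0185,0],0],[0.055,[-0.055,-0.0185,0],0],[0.055,[-0.055,-0.0185,0],0],[0.055,[0,0,0.01],0],[0.055,[0,0,0],0]])

```text
time_s: 13.82
eef_pos: [460.0, -230.1, 145.0]
tcp_rot: [0.684, 0.73, 0.0, -0.0]
ft_force: [-0.2, 1.0, 0.4]
opening: 55.0
```

```bash
python3 - <<'E'
from h import *
f=grab_frame("wrist"); cv2.imwrite("pics/w11.png",f["color"][:,:,::-1]);np.savez("w11.npz",**f)
go(463,-232.5,90,0.066)
E
```

```text
t 13.88 tcp [ 460.6 -229.2  145.1] rot [ 6.828e-01  7.306e-01  6.000e-04 -3.000e-04] F [-0.2  0.   0.5] op 54.9
phi 0.0676 d [  2.4  -3.3 -55.1] dtw 0.0016 n 1
[-0.0035, 0.0021, 0.0551, np.float64(0.0016)]
```

View pics/w11.png

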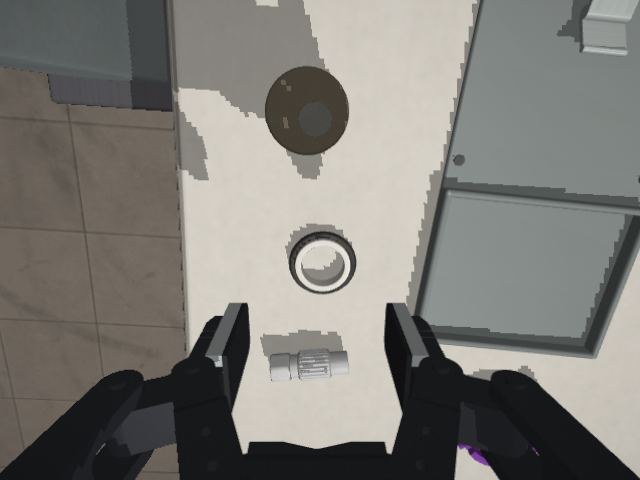

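```bash
python3 - <<'E'
from h import *
d=np.load("w11.npz"); w={k:d[k] for k in d}; d=np.load("f0.npz"); f={k[2:]:d[k] for k in d if k[0]=='t'}
c=(322.4,262.5)
print(onz(w,c,6), tri([(w,c),(f,(407.9,271.4))]), onz(w,(289,263),5).round(1),onz(w,(356,263),5).round(1))
E
```

```text
[ 463.03177726 -232.33662788    6.        ] (array([ 462.54694736, -233.19823737,    4.29847138]), [0.5824639749474481, 0.5824639749475101]) [ 443.8 -234.3    5. ] [ 482.5 -231.8    5. ]
```

The ring at (322,263) measures 38.8 mm across, so it is the larger one. Its centre is (463,-232.5). Descending.

Request:
servo_tool(plan=[[0.05,[-0.0033,0.002,0.025],0],[0.05,[0,0,0.025],0],[0.05,[0,0,0.016],0],[0.05,[0,0,0],0],[0.05,[0,0,0],0]])

```text
time_s: 14.5
eef_pos: [463.2, -233.4, 79.7]
tcp_rot: [0.683, 0.73, 0.0, 0.001]
ft_force: [-0.0, -0.2, -0.3]
opening: 50.4
```

```bash
python3 - <<'E'
from h import *
f=grab_frame("wrist"); cv2.imwrite("pics/w12.png",f["color"][:,:,::-1])
go(463,-232.5,76,0.066)
E
```

```text
t 14.55 tcp [ 463.2 -233.7   79.9] rot [6.831e-01 7.303e-01 4.000e-04 1.000e-03] F [ 0.6 -0.4  0.2] op 49.9
phi 0.0667 d [-0.2  1.2 -3.9] dtw 0.0007 n 1
[0.0012, -0.0001, 0.0039, np.float64(0.0007)]
```

View pics/w12.png

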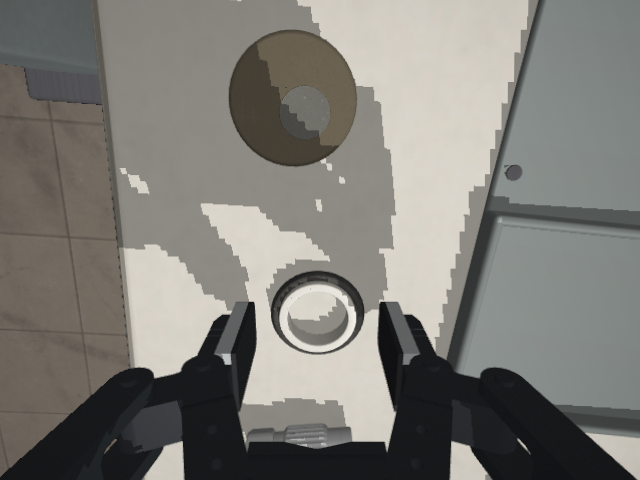

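Request:
servo_tool(plan=[[0.05,[0.001,0,0.0035],0],[0.04,[0,0,0],0],[0.028,[0,0,0],0],[0.025,[0,0,0],0],[0.025,[0,0,0],0]], force=35)

```text
time_s: 15.18
eef_pos: [462.4, -232.5, 75.8]
tcp_rot: [0.683, 0.73, 0.0, 0.0]
ft_force: [-0.7, 0.9, 4.4]
opening: 29.2
```

Request:
servo_tool(plan=[[0.025,[0,0,0],0],[0.025,[0,0,0],0]])

```text
time_s: 15.42
eef_pos: [462.3, -232.5, 75.8]
tcp_rot: [0.683, 0.73, 0.0, 0.0]
ft_force: [-1.2, 0.8, 5.4]
opening: 29.5
```

Request:
servo_tool(plan=[[0.025,[0,0,-0.01],0],[0.025,[0,0,-0.025],0],[0.025,[0,0,-0.03],0],[0.025,[0,0,0],0]])

```text
time_s: 15.92
eef_pos: [463.8, -233.7, 142.8]
tcp_rot: [0.683, 0.73, 0.001, 0.003]
ft_force: [0.4, -0.0, -1.1]
opening: 28.7
```

```bash
python3 - <<'E'
from h import *
f=grab_frame("wrist"); cv2.imwrite("pics/w13.png",f["color"][:,:,::-1])
X=tw(ST,0,13);print(X)
go(X[0],X[1],148,0.066)
E
```

```text
(np.float64(581.0426227723447), np.float64(157.07169627648975))
t 15.97 tcp [ 462.9 -232.8  141.4] rot [6.832e-01 7.302e-01 5.000e-04 1.200e-03] F [ 0.2  0.1 -0.1] op 29.3
phi 0.0664 d [118.1 389.9   6.6] dtw 0.0004 n 7
[0.0545, 0.0205, -0.0009, np.float64(0.0001)]
[0.0545, 0.0205, -0.0009, np.float64(0.0001)]
[0.0545, 0.0205, -0.0009, np.float64(0.0001)]
[0.0545, 0.0205, -0.0009, np.float64(0.0001)]
[0.0545, 0.0205, -0.0009, np.float64(0.0001)]
[0.0545, 0.0205, -0.0009, np.float64(0.0001)]
[0.0545, 0.0205, -0.0009, np.float64(0.0001)]
```

View pics/w13.png

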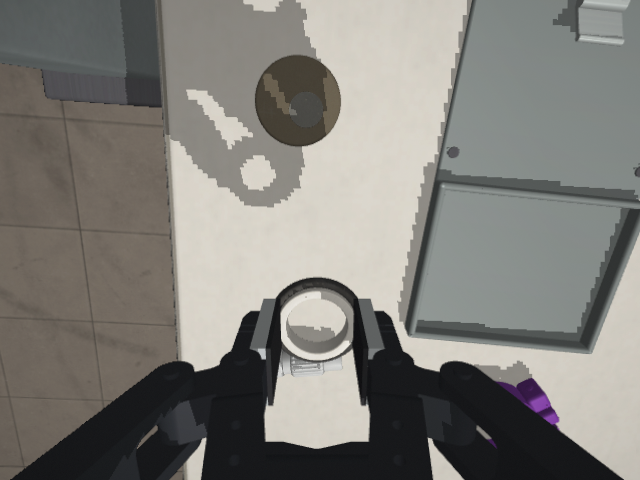

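The ring is held level at (317,320). I carry it to the middle compartment.

Request:
servo_tool(plan=[[0.025,[0.0545,0.0205,-0.001],0],[0.025,[0.0545,0.0205,-0.001],0],[0.025,[0.0545,0.0205,-0.001],0],[0.025,[0.0545,0.0205,-0.001],0],[0.025,[0.0545,0.0205,-0.001],0]])

```text
time_s: 16.6
eef_pos: [546.0, 48.1, 144.2]
tcp_rot: [0.683, 0.73, -0.001, -0.001]
ft_force: [0.9, -0.5, -0.4]
opening: 29.0
```

Request:
servo_tool(plan=[[0.025,[0.0545,0.0205,0],0],[0.025,[0.0545,0.0205,0],0],[0.025,[0,0,0],0],[0.025,[0,0,0],0]])

```text
time_s: 17.1
eef_pos: [579.3, 157.1, 144.0]
tcp_rot: [0.683, 0.73, -0.002, -0.0]
ft_force: [-0.8, -0.2, -0.9]
opening: 29.3
```

```bash
python3 - <<'E'
from h import *
f=grab_frame("wrist"); cv2.imwrite("pics/w14.png",f["color"][:,:,::-1])
X=tw(ST,0,13)
go(X[0],X[1],90,0.066,3)
E
```

```text
t 17.15 tcp [579.5 155.8 144.4] rot [ 0.684   0.7294 -0.0014  0.    ] F [-1.   0.1 -0.3] op 29.2
phi 0.0642 d [  1.5   1.3 -54.4] dtw -0.0018 n 3
[0.0004, 0.0005, 0.0181, np.float64(-0.0006)]
[0.0004, 0.0005, 0.0181, np.float64(-0.0006)]
[0.0004, 0.0005, 0.0181, np.float64(-0.0006)]
```

View pics/w14.png

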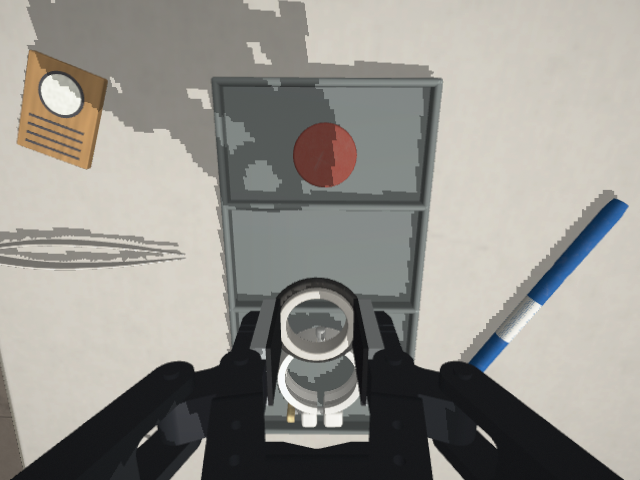

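Request:
servo_tool(plan=[[0.025,[0.001,0.001,0.02],0],[0.025,[0,0,0.02],0],[0.025,[0,0,0.017],0],[0.025,[0,0,0.005],0],[0.025,[0,0,0],0]])

```text
time_s: 17.77
eef_pos: [580.9, 158.6, 82.9]
tcp_rot: [0.683, 0.73, -0.0, -0.0]
ft_force: [0.8, -0.1, -0.5]
opening: 29.1
```

Request:
servo_tool(plan=[[0.025,[0,0,0.0015],0],[0.025,[0,0,0.001],0],[0.025,[0,0,0],0]])

```text
time_s: 18.15
eef_pos: [581.3, 158.9, 81.3]
tcp_rot: [0.683, 0.73, 0.0, 0.0]
ft_force: [-0.7, 0.2, -0.6]
opening: 29.0
```

Request:
servo_tool(plan=[[0.025,[0,0,0.001],0],[0.025,[0,0,0.0005],0],[0.025,[0,0,0],0]])

```text
time_s: 18.52
eef_pos: [581.2, 158.8, 79.8]
tcp_rot: [0.683, 0.73, 0.0, 0.0]
ft_force: [-0.5, -0.4, 2.9]
opening: 29.5
```

Contact at z 79.8, which is 75.8 plus the 4 mm floor as expected. I release and rise.

Request:
servo_tool(plan=[[0.035,[0,0,0],0],[0.05,[0,0,0],0],[0.05,[0,0,0],0],[0.05,[0,0,-0.02],0],[0.05,[0,0,-0.06],0]])

```text
time_s: 19.15
eef_pos: [578.8, 158.7, 158.1]
tcp_rot: [0.683, 0.73, -0.003, -0.002]
ft_force: [1.6, 0.6, 1.5]
opening: 50.1
```

```bash
python3 - <<'E'
from h import *
f=grab_frame("wrist"); cv2.imwrite("pics/w15.png",f["color"][:,:,::-1])
go(479,330,170,0.0)
E
```

```text
t 19.2 tcp [585.2 158.9 169.3] rot [0.6834 0.73   0.0054 0.0033] F [3.4 0.7 5.5] op 49.9
phi 0.0659 d [-106.2  171.1    0.7] dtw 0.0659 n 4
[0.0444, -0.0237, -0.0002, np.float64(0.0165)]
[0.044, -0.0244, -0.0002, np.float64(0.0165)]
[0.0436, -0.0251, -0.0002, np.float64(0.0165)]
[0.0432, -0.0258, -0.0002, np.float64(0.0165)]
```

View pics/w15.png

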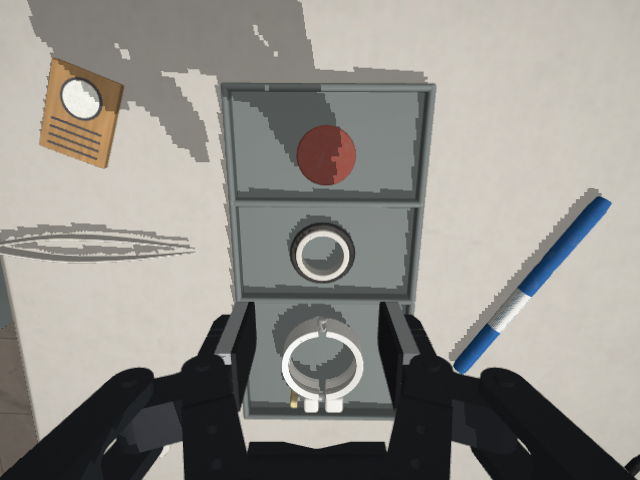

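Stopper (326,154), ring (322,252) and clamp (322,365) each lie flat in their own compartment. Next is the gauge.

Request:
servo_tool(plan=[[0.07,[0.0445,-0.0235,-0.005],0.0165],[0.07,[0.044,-0.0245,-0.005],0.0165],[0.07,[0.0435,-0.025,-0.005],0.0165],[0.07,[0.043,-0.026,0],0.0165],[0.07,[0,0,0],0]])

```text
time_s: 19.82
eef_pos: [471.5, 336.0, 175.4]
tcp_rot: [0.703, 0.711, 0.001, -0.002]
ft_force: [-0.2, 0.2, 1.1]
opening: 70.1
```

```bash
python3 - <<'E'
from h import *
f=grab_frame("wrist"); cv2.imwrite("pics/w16.png",f["color"][:,:,::-1]); np.savez("w16.npz",**f)
crop(f,240,180,160,120,5,"w16a.png")
st()
E
```

```text
t 19.88 tcp [473.6 332.4 175.5] rot [ 7.050e-01  7.093e-01  1.000e-03 -4.000e-04] F [ 0.7 -0.1  0.1] op 70.5
```

View pics/w16.png

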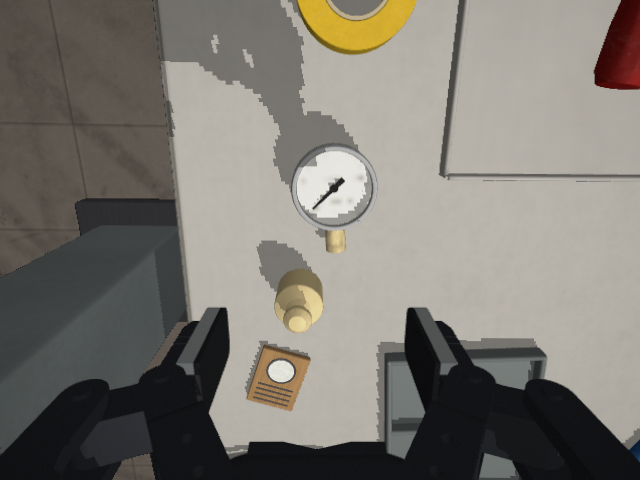

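```bash
python3 - <<'E'
from h import *
d=np.load("w16.npz"); w={k:d[k] for k in d}; d=np.load("f0.npz"); f={k[2:]:d[k] for k in d if k[0]=='t'}
c=(334.7,186.8)
print(onz(w,c,27), tri([(w,c),(f,(156.6,264.4))]))
for uv in ((292,187),(377,187),(335,144),(335,229.5)): print(onz(w,uv,26).round(1))
for z in (10,15,20):
    a=onz(w,(335.8,232),z);b=onz(w,(335.5,251),z); cc=onz(w,c,27); v=cc-b; print(z,b.round(1),"axis heading-90",np.arctan2(-v[0],v[1]).round(3), np.linalg.norm(v[:2]).round(1), dep(w,(335.8,245)).round(1))
# vial top, card
print("vial",dep(w,(298,322)).round(1), dep(w,(299,283)).round(1))
E
```

```text
[480.60332421 376.42575507  27.        ] (array([479.70681467, 375.21137761,  21.05053141]), [1.1824897837940882, 1.182489783794012])
[456.4 375.8  26. ]
[504.6 376.4  26. ]
[480.2 399.8  26. ]
[481.5 350.9  26. ]
10 [483.  331.6  10. ] axis heading-90 0.054 44.9 [482.6 338.6  18.2]
15 [482.7 333.4  15. ] axis heading-90 0.05 43.0 [482.6 338.6  18.2]
20 [482.5 335.3  20. ] axis heading-90 0.045 41.2 [482.6 338.6  18.2]
vial [460.5 300.9  46.1] [460.  314.2  21.6]
```

View pics/w16a.png

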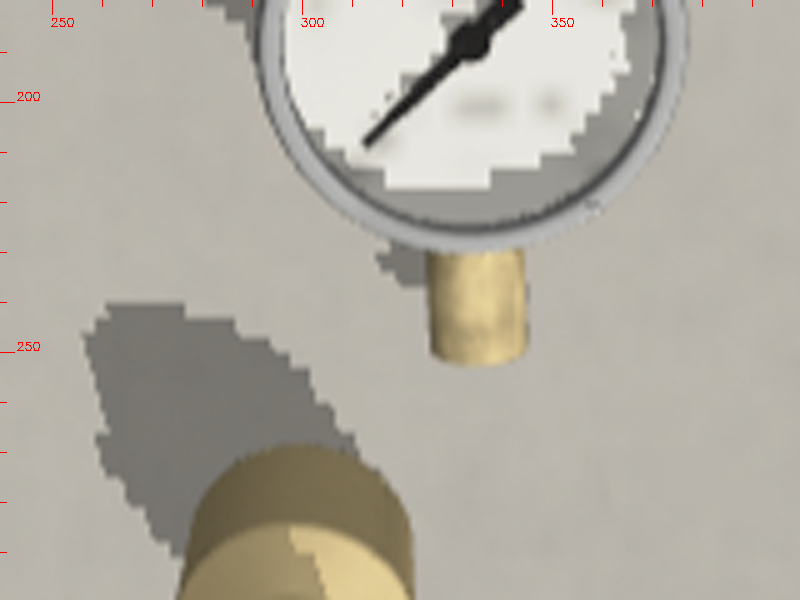

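The gauge axis is at (480.4,376), with the stem pointing to -y and grip heading about 0.05. The stem tip is 42 mm from the axis, which fits the text. Moving over it and down.

```bash
python3 - <<'E'
from h import *
go(480.5,376,115,0.05,2)
E
```

```text
t 19.88 tcp [473.6 332.4 175.5] rot [ 7.050e-01  7.093e-01  1.000e-03 -4.000e-04] F [ 0.7 -0.1  0.1] op 70.5
phi 0.0061 d [  6.9  43.6 -60.5] dtw -0.0439 n 2
[0.0218, 0.0036, 0.0303, np.float64(-0.022)]
[0.0217, 0.004, 0.0303, np.float64(-0.022)]
```

Request:
servo_tool(plan=[[0.07,[0.022,0.0035,0.015],-0.022],[0.07,[0.022,0.004,0.02],-0.022],[0.07,[0,0,0.025],0],[0.07,[0,0,0],0]])

```text
time_s: 20.38
eef_pos: [482.0, 371.2, 113.2]
tcp_rot: [0.692, 0.722, -0.002, 0.001]
ft_force: [-0.8, 0.4, -0.1]
opening: 69.9
```

```bash
python3 - <<'E'
from h import *
f=grab_frame("wrist"); cv2.imwrite("pics/w17.png",f["color"][:,:,::-1])
go(480.5,376,74,0.05,2)
E
```

```text
t 20.43 tcp [482.9 371.6 114.6] rot [ 6.923e-01  7.216e-01 -6.000e-04  7.000e-04] F [-0.3  0.9  0.5] op 70.4
phi 0.0414 d [ -2.4   4.4 -40.6] dtw -0.0086 n 2
[0.0023, -0.0011, 0.0203, np.float64(-0.0043)]
[0.0023, -0.0011, 0.0203, np.float64(-0.0043)]
```

View pics/w17.png

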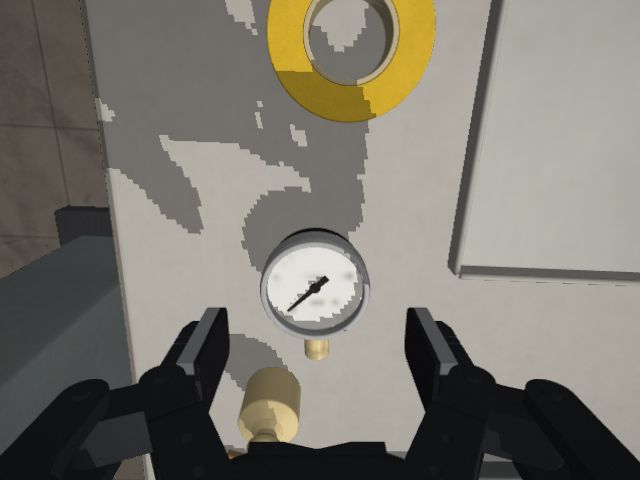

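Request:
servo_tool(plan=[[0.07,[0.0045,-0.0015,0.018],-0.008],[0.07,[0,0,0.018],0],[0.07,[0,0,0.003],0],[0.07,[0,0,0],0]])

```text
time_s: 20.92
eef_pos: [480.1, 377.8, 75.0]
tcp_rot: [0.688, 0.725, -0.0, 0.0]
ft_force: [-0.4, 0.4, 0.0]
opening: 70.0
```

```bash
python3 - <<'E'
from h import *
f=grab_frame("wrist"); cv2.imwrite("pics/w18.png",f["color"][:,:,::-1])
go(480.5,376,74,0.05,2)
E
```

```text
t 20.98 tcp [480.4 378.   75.5] rot [6.885e-01 7.253e-01 1.000e-04 1.000e-04] F [-0.3 -0.2 -0.4] op 69.8
phi 0.0521 d [ 0.1 -2.  -1.5] dtw 0.0021 n 2
[-0.001, -0.0, 0.0008, np.float64(0.001)]
[-0.001, -0.0, 0.0008, np.float64(0.001)]
```

View pics/w18.png

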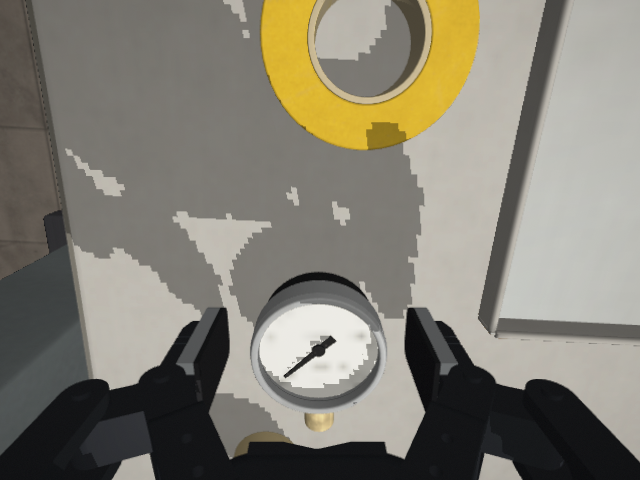

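The gauge is centred between the fingers at (318,346). I lower the last bit and close.

Request:
servo_tool(plan=[[0.065,[-0.001,0,0.002],0],[0.055,[0,0,0],0],[0.045,[0,0,0],0],[0.04,[0,0,0],0],[0.04,[0,0,0],0]], force=50)

```text
time_s: 21.6
eef_pos: [480.5, 377.1, 74.1]
tcp_rot: [0.688, 0.725, 0.0, 0.0]
ft_force: [-1.2, -0.6, 5.2]
opening: 45.9
```

Request:
servo_tool(plan=[[0.04,[0,0,0],0],[0.04,[0,0,-0.01],0],[0.04,[0,0,-0.03],0],[0.04,[0,0,-0.04],0],[0.04,[0,0,0],0]])

```text
time_s: 22.22
eef_pos: [482.5, 378.2, 157.1]
tcp_rot: [0.688, 0.725, 0.004, 0.001]
ft_force: [1.0, -1.0, -2.6]
opening: 46.2
```

```bash
python3 - <<'E'
from h import *
f=grab_frame("wrist"); cv2.imwrite("pics/w19.png",f["color"][:,:,::-1])
X=tw(GT,0,-54);print(X)
go(510,100,165,0.0)
E
```

```text
(np.float64(578.856419876791), np.float64(-224.96501177897275))
t 22.27 tcp [481.  377.5 154.9] rot [6.884e-01 7.254e-01 1.700e-03 2.000e-04] F [-0.2  0.3 -0.9] op 45.6
phi 0.0523 d [  29.  -277.5   10.1] dtw 0.0523 n 5
[-0.0557, 0.0029, -0.002, np.float64(0.0105)]
[-0.0557, 0.0035, -0.002, np.float64(0.0105)]
[-0.0557, 0.0041, -0.002, np.float64(0.0105)]
[-0.0556, 0.0046, -0.002, np.float64(0.0105)]
[-0.0556, 0.0052, -0.002, np.float64(0.0105)]
```

View pics/w19.png

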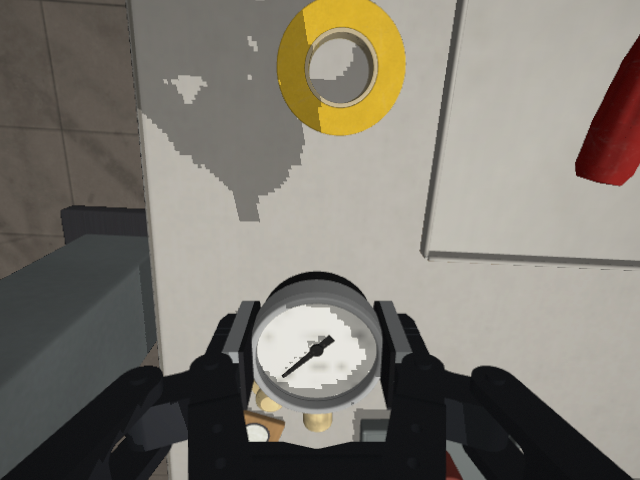

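The gauge is held level, dial up (opening 46). I carry it toward the gauge tray.

Request:
servo_tool(plan=[[0.04,[-0.0555,0.003,-0.002],0.0105],[0.04,[-0.0555,0.0035,-0.002],0.0105],[0.04,[-0.0555,0.004,-0.002],0.0105],[0.04,[-0.0555,0.0045,-0.002],0.0105],[0.04,[-0.0555,0.005,-0.002],0.0105]])

```text
time_s: 22.9
eef_pos: [507.7, 98.7, 162.0]
tcp_rot: [0.707, 0.707, -0.001, -0.001]
ft_force: [0.7, -0.1, -1.1]
opening: 45.6
```

```bash
python3 - <<'E'
from h import *
go(578.5,-220,155,-0.036,6)
E
```

```text
t 22.9 tcp [507.7  98.7 162. ] rot [ 7.071e-01  7.071e-01 -1.200e-03 -7.000e-04] F [ 0.7 -0.1 -1.1] op 45.6
phi -0.0001 d [  70.8 -318.7   -7. ] dtw 0.0359 n 6
[-0.0531, 0.0118, 0.0012, np.float64(0.006)]
[-0.053, 0.0121, 0.0012, np.float64(0.006)]
[-0.053, 0.0124, 0.0012, np.float64(0.006)]
[-0.0529, 0.0128, 0.0012, np.float64(0.006)]
[-0.0528, 0.0131, 0.0012, np.float64(0.006)]
[-0.0527, 0.0134, 0.0012, np.float64(0.006)]
```

Request:
servo_tool(plan=[[0.04,[-0.053,0.012,0.001],0.006],[0.04,[-0.053,0.012,0.001],0.006],[0.04,[-0.053,0.0125,0.001],0.006],[0.04,[-0.053,0.013,0.001],0.006],[0.04,[-0.053,0.013,0.001],0.006]])

```text
time_s: 23.52
eef_pos: [567.5, -166.3, 156.5]
tcp_rot: [0.718, 0.696, -0.001, -0.002]
ft_force: [1.0, 0.4, -1.9]
opening: 45.7
```

Request:
servo_tool(plan=[[0.04,[-0.045,0.0125,0.001],0.006],[0.04,[0,0,0],0],[0.04,[0,0,0],0]])

```text
time_s: 23.9
eef_pos: [578.5, -209.8, 155.6]
tcp_rot: [0.72, 0.694, -0.0, -0.002]
ft_force: [0.5, 0.8, -1.4]
opening: 45.7
```

```bash
python3 - <<'E'
from h import *
f=grab_frame("wrist"); cv2.imwrite("pics/w20.png",f["color"][:,:,::-1]); np.savez("w20.npz",**f)
go(578.5,-225,100,-0.036,3)
E
```

```text
t 23.95 tcp [ 578.9 -208.8  155.9] rot [ 0.7193  0.6947  0.     -0.0018] F [ 1.  -0.2 -1.6] op 45.9
phi -0.0347 d [ -0.4 -16.2 -55.9] dtw 0.0013 n 3
[-0.0054, 0.0001, 0.0186, np.float64(0.0004)]
[-0.0054, 0.0001, 0.0186, np.float64(0.0004)]
[-0.0054, 0.0001, 0.0186, np.float64(0.0004)]
```

View pics/w20.png

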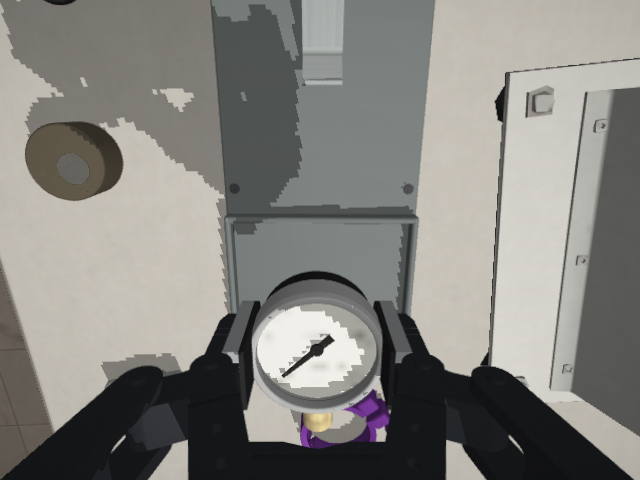

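```bash
python3 - <<'E'
from h import *
d=np.load("w20.npz"); w={k:d[k] for k in d}
for uv,z in (((226,215),12),((418,217),12),((230,290),12),((413,290),12),((303,83),17),((344,82),17),((212,20),4),((434,20),4),((235,188),4),((408,188),4)):
    p=onz(w,uv,z); c,s=np.cos(GT[2]),np.sin(GT[2]); q=p[:2]-GT[:2]
    print(uv,p.round(1),"tray",round(c*q[0]+s*q[1],1),round(-s*q[0]+c*q[1],1))
E
```

```text
(226, 215) [ 527.4 -183.3   12. ] tray -53.0 -14.2
(418, 217) [ 635.8 -188.3   12. ] tray 55.6 -15.3
(230, 290) [ 524.6 -230.    12. ] tray -54.0 -61.0
(413, 290) [ 634.9 -233.8   12. ] tray 56.3 -60.8
(303, 83) [ 574.3 -116.1   17. ] tray -8.5 54.6
(344, 82) [ 594.6 -116.4   17. ] tray 11.8 55.1
(212, 20) [529.8 -84.8   4. ] tray -54.1 84.3
(434, 20) [640.6 -88.9   4. ] tray 56.9 84.2
(235, 188) [ 532.3 -169.6    4. ] tray -48.6 -0.4
(408, 188) [ 631.3 -173.2    4. ] tray 50.5 -0.3
```

The gauge tray pose fits within 1 mm once x is shifted by +1.4 mm. I lower the gauge.

Request:
servo_tool(plan=[[0.04,[-0.0055,0.0005,0.018],0],[0.04,[-0.0055,0.0005,0.018],0],[0.04,[-0.005,0,0.018],0],[0.04,[0,0,0.016],0],[0.04,[0,0,0],0]])

```text
time_s: 24.58
eef_pos: [578.5, -226.1, 85.2]
tcp_rot: [0.72, 0.694, -0.001, -0.002]
ft_force: [0.5, 0.9, -2.1]
opening: 45.3
```

```bash
sed -i 's/GT=(580.8/GT=(582.2/' h.py; python3 - <<'E'
from h import *
f=grab_frame("wrist"); cv2.imwrite("pics/w21.png",f["color"][:,:,::-1])
go(580,-225,79,-0.036,3)
E
```

```text
t 24.62 tcp [ 579.3 -226.5   86.4] rot [ 7.198e-01  6.942e-01 -3.000e-04 -8.000e-04] F [ 0.4  0.3 -1.1] op 45.6
phi -0.0362 d [ 0.7  1.5 -7.4] dtw -0.0002 n 3
[0.0005, 0.0002, 0.0025, np.float64(-0.0001)]
[0.0005, 0.0002, 0.0025, np.float64(-0.0001)]
[0.0005, 0.0002, 0.0025, np.float64(-0.0001)]
```

View pics/w21.png

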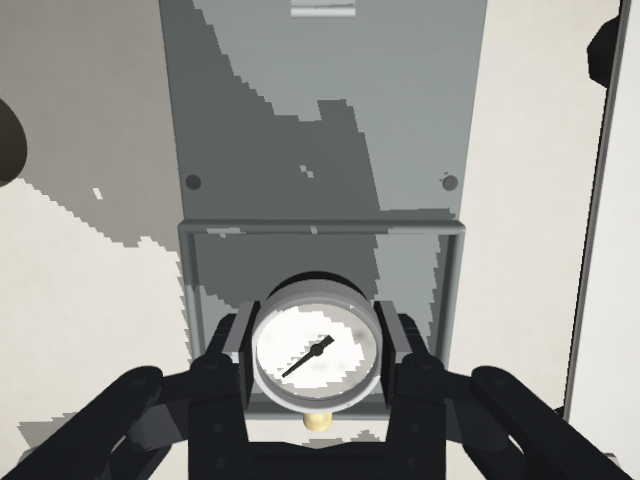

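Request:
servo_tool(plan=[[0.04,[0.0015,0.0005,0.005],0],[0.04,[0,0,0.001],0],[0.04,[0,0,0.001],0],[0.04,[0,0,0],0]])

```text
time_s: 25.12
eef_pos: [580.3, -225.4, 80.6]
tcp_rot: [0.72, 0.694, 0.0, 0.0]
ft_force: [-0.5, -0.6, -1.0]
opening: 45.4
```

Request:
servo_tool(plan=[[0.04,[0,0,0.0015],0],[0.04,[0,0,0.001],0],[0.04,[0,0,0],0]])

```text
time_s: 25.5
eef_pos: [580.3, -225.4, 78.1]
tcp_rot: [0.72, 0.694, 0.0, 0.0]
ft_force: [-0.3, 0.9, 0.2]
opening: 45.4
```

Request:
servo_tool(plan=[[0.04,[0,0,0.0005],0],[0.04,[0,0,0.0005],0],[0.04,[0,0,0],0]])

```text
time_s: 25.88
eef_pos: [580.3, -225.4, 78.0]
tcp_rot: [0.72, 0.694, 0.0, -0.0]
ft_force: [-2.9, 1.6, 5.7]
opening: 45.8
```

Request:
servo_tool(plan=[[0.046,[0,0,-0.0005],0],[0.055,[0,0,0],0],[0.06,[0,0,0],0],[0.06,[0,0,-0.025],0],[0.06,[0,0,-0.06],0]])

```text
time_s: 26.5
eef_pos: [578.5, -223.8, 159.7]
tcp_rot: [0.72, 0.694, -0.002, -0.004]
ft_force: [1.0, -0.2, 0.7]
opening: 60.0
```

```bash
python3 - <<'E'
from h import *
f=grab_frame("wrist"); cv2.imwrite("pics/w22.png",f["color"][:,:,::-1])
go(444,190,175,-0.2)
E
```

```text
t 26.55 tcp [ 583.4 -227.5  171. ] rot [0.7198 0.6942 0.0022 0.0053] F [ 1.3 -2.9  5.4] op 60.5
phi -0.0362 d [-139.4  417.5    4. ] dtw 0.1638 n 8
[0.0515, -0.0193, -0.0005, np.float64(0.0205)]
[0.0511, -0.0203, -0.0005, np.float64(0.0205)]
[0.0507, -0.0214, -0.0005, np.float64(0.0205)]
[0.0502, -0.0224, -0.0005, np.float64(0.0205)]
[0.0498, -0.0234, -0.0005, np.float64(0.0205)]
[0.0493, -0.0245, -0.0005, np.float64(0.0205)]
[0.0488, -0.0255, -0.0005, np.float64(0.0205)]
[0.0482, -0.0265, -0.0005, np.float64(0.0205)]
```

View pics/w22.png

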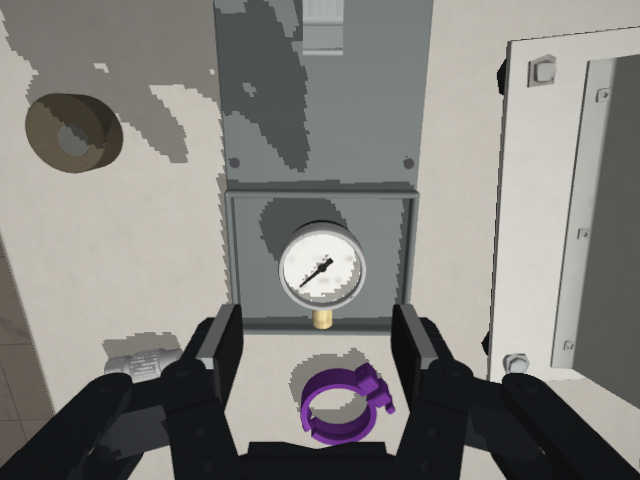

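The gauge sits flat, dial up, in the walled compartment (322,265), stem toward -y. Now the card.

Request:
servo_tool(plan=[[0.055,[0.0515,-0.0195,0],0.0205],[0.055,[0.051,-0.0205,0],0.0205],[0.055,[0.0505,-0.0215,0],0.0205],[0.055,[0.05,-0.0225,0],0.0205],[0.055,[0.05,-0.0235,0],0.0205]])

```text
time_s: 27.18
eef_pos: [492.2, 36.9, 162.4]
tcp_rot: [0.755, 0.656, 0.001, 0.0]
ft_force: [0.7, 0.8, -0.4]
opening: 54.7
```

Request:
servo_tool(plan=[[0.055,[0.049,-0.0245,0],0.0205],[0.055,[0.049,-0.0255,0],0.0205],[0.055,[0.048,-0.0265,0],0.0205],[0.055,[0,0,0],0],[0.055,[0,0,0],0]])

```text
time_s: 27.8
eef_pos: [440.5, 191.2, 162.4]
tcp_rot: [0.774, 0.633, 0.0, 0.001]
ft_force: [1.1, -1.0, 1.2]
opening: 55.1
```

```bash
python3 - <<'E'
from h import *
f=grab_frame("wrist"); cv2.imwrite("pics/w23.png",f["color"][:,:,::-1]); np.savez("w23.npz",**f)
crop(f,240,140,160,120,5,"w23a.png")
st()
E
```

```text
t 27.85 tcp [440.8 190.2 162.5] rot [7.748e-01 6.322e-01 1.000e-04 6.000e-04] F [-0.2 -1.  -0.4] op 54.7
```

View pics/w23.png

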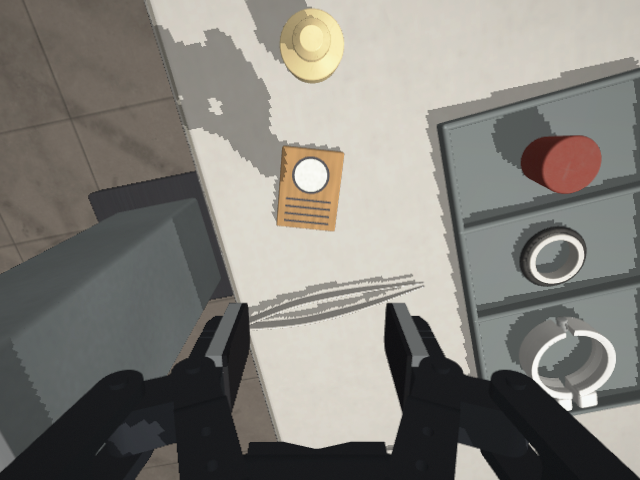

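View pics/w23a.png

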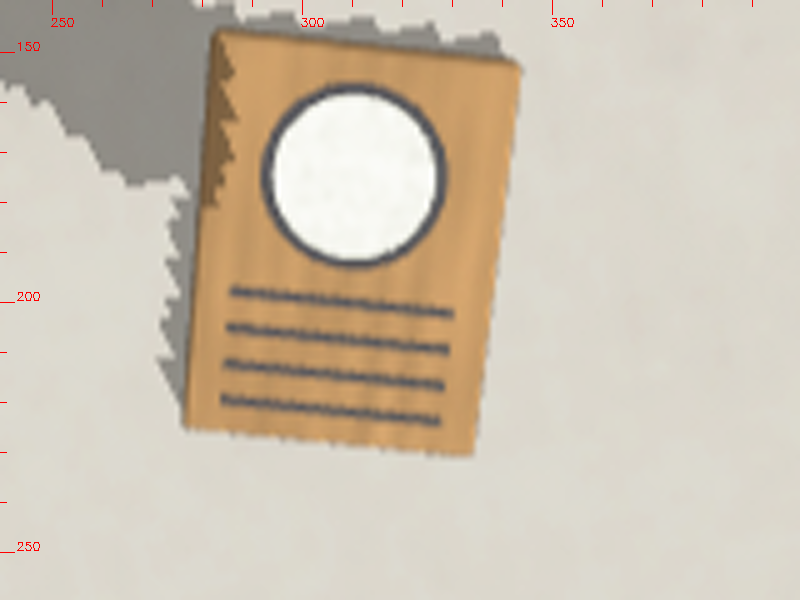

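```bash
python3 - <<'E'
from h import *
d=np.load("w23.npz"); w={k:d[k] for k in d}; d=np.load("f0.npz"); f={k[2:]:d[k] for k in d if k[0]=='t'}
C=[(240+a/5-.4,140+b/5-.4) for a,b in ((216,32),(521,64),(473,455),(184,430))]
P=np.array([onz(w,c,5)for c in C])[:,:2]; print(P.round(1))
cen=P.mean(0); y=(P[0]+P[1]-P[2]-P[3])/2; x=(P[1]+P[2]-P[0]-P[3])/2
print("cen",cen.round(1),"L",np.linalg.norm(y).round(1),"W",np.linalg.norm(x).round(1),"yaw",np.arctan2(-y[0],y[1]).round(3),np.arctan2(x[1],x[0]).round(3))
cu=np.mean(C,0); print(tri([(w,cu),(f,(219.0,279.6))]))
yaw=(np.arctan2(-y[0],y[1])+np.arctan2(x[1],x[0]))/2
g=cen-5*np.array([-np.sin(yaw),np.cos(yaw)]); print("grip",g,yaw)
go(g[0],g[1],95,yaw,3)
E
```

```text
[[433.6 254.8]
 [466.9 244.5]
 [452.9 199.6]
 [419.1 209.7]]
cen [443.1 227.1] L 47.2 W 35.1 yaw -0.306 -0.296
(array([442.42698703, 227.6749144 ,   3.52462264]), [0.8269840175765732, 0.8269840175766804])
grip [441.661592   222.36304657] -0.3007086054138184
t 27.85 tcp [440.8 190.2 162.5] rot [7.748e-01 6.322e-01 1.000e-04 6.000e-04] F [-0.2 -1.  -0.4] op 54.7
phi -0.2021 d [  0.8  32.2 -67.5] dtw 0.0986 n 3
[0.0106, -0.0019, 0.0225, np.float64(0.0329)]
[0.0105, -0.0022, 0.0225, np.float64(0.0329)]
[0.0104, -0.0026, 0.0225, np.float64(0.0329)]
```

Card centre is (443,227), measured 47 x 35 mm with its top at 4–5 mm, yaw -0.30, dial at the +y end. I'll grip 5 mm behind the centre.

Request:
servo_tool(plan=[[0.055,[0.0105,-0.002,0.022],0.033],[0.055,[0.0105,-0.002,0.022],0.033],[0.055,[0.0105,-0.0025,0.022],0.033],[0.055,[0,0,0.01],0],[0.055,[0,0,0],0]])

```text
time_s: 28.48
eef_pos: [441.4, 221.8, 86.1]
tcp_rot: [0.805, 0.593, -0.001, 0.0]
ft_force: [-0.3, 1.1, -0.8]
opening: 55.0
```

```bash
python3 - <<'E'
from h import *
f=grab_frame("wrist"); cv2.imwrite("pics/w24.png",f["color"][:,:,::-1])
go(441.7,222.4,76,-0.3,1)
E
```

```text
t 28.52 tcp [441.8 222.2  86.7] rot [8.053e-01 5.929e-01 0.000e+00 4.000e-04] F [-0.3  0.3  0.5] op 54.6
phi -0.3014 d [ -0.1   0.2 -10.7] dtw -0.0014 n 1
[0.0002, -0.0002, 0.0107, np.float64(-0.0014)]
```

View pics/w24.png

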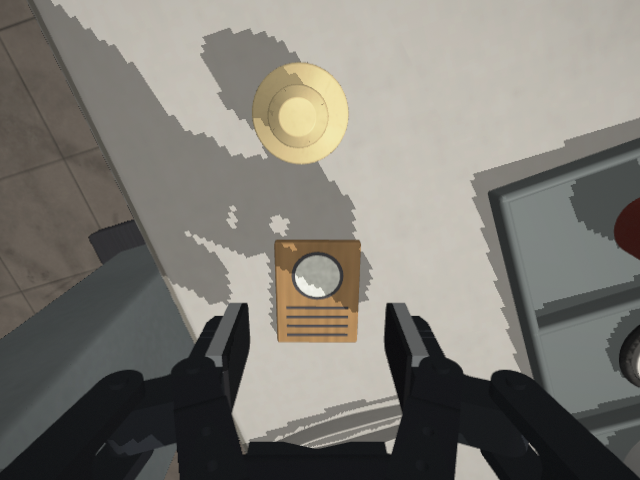

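Request:
servo_tool(plan=[[0.045,[0,0,0.01],0],[0.042,[0,0,0.002],0],[0.042,[0,0,0],0],[0.042,[0,0,0],0]])

```text
time_s: 29.02
eef_pos: [441.3, 223.8, 74.6]
tcp_rot: [0.805, 0.594, 0.0, 0.0]
ft_force: [-0.2, 0.6, -0.1]
opening: 42.2
```

```bash
python3 - <<'E'
from h import *
f=grab_frame("wrist"); cv2.imwrite("pics/w25.png",f["color"][:,:,::-1])
s=st(); t=np.array(s["eef_pos"]);Rm=R.from_quat(s["tcp_rot"]).as_matrix()
Q=(cloud(f)-t)@Rm
for sg in (1,-1):
    # front face edge profile of the finger
    m=(f["z_map"]>0)&(sg*Q[...,1]>19)&(sg*Q[...,1]<30)&(abs(Q[...,0])<11)
    print(np.percentile(Q[m][:,2],[50,80,90,95,98]).round(1))
E
```

```text
t 29.07 tcp [441.3 223.9  74.6] rot [8.045e-01 5.939e-01 3.000e-04 0.000e+00] F [-0.6 -0.  -0.3] op 41.8
[46.3 65.1 75.7 76.3 76.6]
[46.5 66.7 75.9 76.4 76.7]
```

View pics/w25.png

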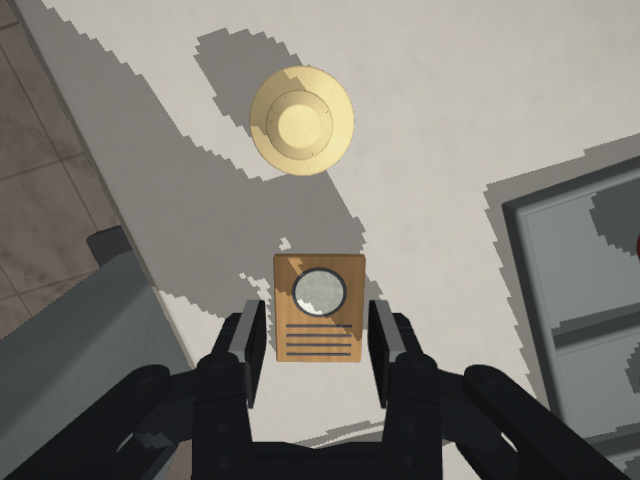

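No contact yet, and the card is centred between the fingers at (319,305). Closing gently.

Request:
servo_tool(plan=[[0.038,[0,0,0],0],[0.03,[0,0,0],0],[0.03,[0,0,0],0],[0.03,[0,0,0],0]], force=35)

```text
time_s: 29.58
eef_pos: [441.3, 223.8, 74.8]
tcp_rot: [0.805, 0.594, 0.0, -0.0]
ft_force: [-1.6, -0.5, 5.2]
opening: 34.3
```

Request:
servo_tool(plan=[[0.03,[0,0,-0.005],0],[0.03,[0,0,-0.02],0],[0.03,[0,0,-0.04],0],[0.03,[0,0,0],0],[0.03,[0,0,0],0]])

```text
time_s: 30.2
eef_pos: [440.6, 223.7, 138.9]
tcp_rot: [0.805, 0.594, -0.0, -0.0]
ft_force: [0.3, 0.0, 0.3]
opening: 33.6
```

```bash
python3 - <<'E'
from h import *
f=grab_frame("wrist"); cv2.imwrite("pics/w26.png",f["color"][:,:,::-1])
X=tw(GT,0,18-3.6);print(X)
go(X[0],X[1],145,-0.036)
E
```

```text
(np.float64(582.7182880328558), np.float64(-156.60933019227394))
t 30.25 tcp [440.3 223.5 138.5] rot [ 8.046e-01  5.938e-01 -1.000e-03 -2.000e-04] F [0.5 0.3 0.2] op 34.0
phi -0.2991 d [ 142.4 -380.2    6.5] dtw -0.2631 n 7
[-0.0459, 0.0354, -0.0009, np.float64(-0.0376)]
[-0.0472, 0.0337, -0.0009, np.float64(-0.0376)]
[-0.0484, 0.0319, -0.0009, np.float64(-0.0376)]
[-0.0496, 0.0301, -0.0009, np.float64(-0.0376)]
[-0.0507, 0.0282, -0.0009, np.float64(-0.0376)]
[-0.0517, 0.0262, -0.0009, np.float64(-0.0376)]
[-0.0527, 0.0243, -0.0009, np.float64(-0.0376)]
```

View pics/w26.png

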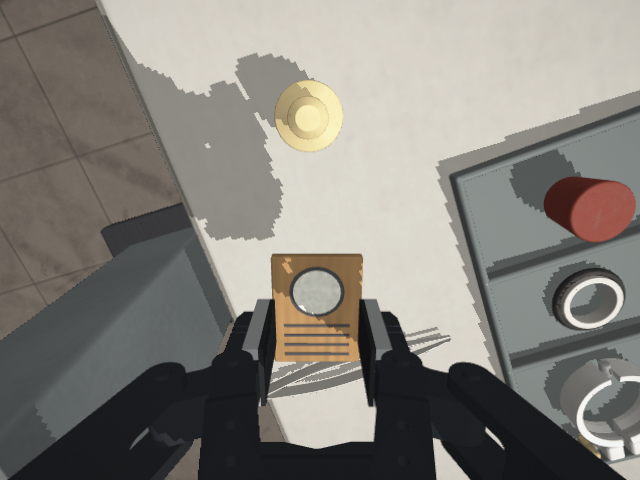

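The card is held flat and square (317,307). I carry it over the bed.

Request:
servo_tool(plan=[[0.03,[-0.046,0.0355,-0.001],-0.0376],[0.03,[-0.047,0.0335,-0.001],-0.0376],[0.03,[-0.0485,0.032,-0.001],-0.0376],[0.03,[-0.0495,0.03,-0.001],-0.0376],[0.03,[-0.0505,0.028,-0.001],-0.0376]])

```text
time_s: 30.88
eef_pos: [542.3, -48.8, 142.9]
tcp_rot: [0.745, 0.667, -0.001, -0.001]
ft_force: [-0.0, 0.9, -0.2]
opening: 34.0
```

Request:
servo_tool(plan=[[0.03,[-0.0515,0.026,-0.001],-0.0376],[0.03,[-0.0525,0.0245,0],-0.0376],[0.03,[0,0,0],0],[0.03,[0,0,0],0]])

```text
time_s: 31.38
eef_pos: [582.4, -155.3, 143.7]
tcp_rot: [0.72, 0.694, -0.001, -0.002]
ft_force: [0.6, 0.3, -0.1]
opening: 33.9
```

```bash
python3 - <<'E'
from h import *
f=grab_frame("wrist"); cv2.imwrite("pics/w27.png",f["color"][:,:,::-1]);np.savez("w27.npz",**f)
X=tw(GT,0,18-3.6)
go(X[0],X[1],90,-0.036)
E
```

```text
t 31.43 tcp [ 582.7 -153.9  143.9] rot [ 7.194e-01  6.946e-01 -2.000e-04 -1.700e-03] F [0.8 0.6 0.2] op 33.9
phi -0.0349 d [  0.   -2.7 -53.9] dtw 0.0011 n 1
[-0.0027, 0.0001, 0.0539, np.float64(0.0011)]
```

View pics/w27.png

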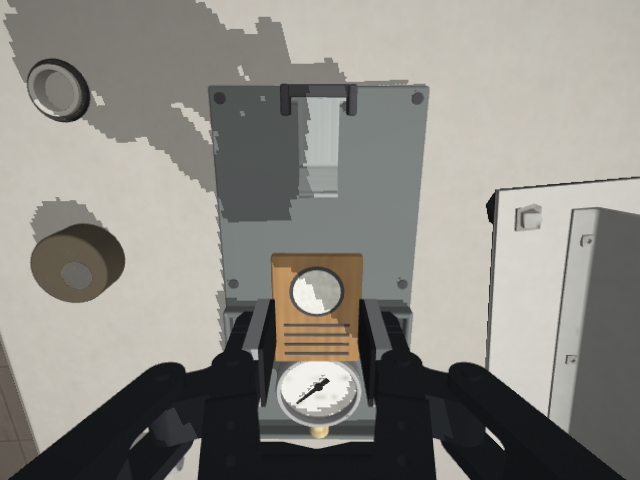

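```bash
python3 - <<'E'
from h import *
d=np.load("w27.npz"); w={k:d[k] for k in d}
crop(w,260,70,120,140,4,"w27a.png")
for uv,z in (((299.5,195),17),((338.5,194.5),17),((280.5,86),21),((357,86),21),((209,87),4),((429,86),4)):
    p=onz(w,uv,z); c,s=np.cos(GT[2]),np.sin(GT[2]); q=p[:2]-GT[:2]
    print(uv,p.round(1),"tray",round(c*q[0]+s*q[1],1),round(-s*q[0]+c*q[1],1))
E
```

```text
(299.5, 195) [ 574.4 -115.2   17. ] tray -9.8 55.4
(338.5, 194.5) [ 594.3 -115.7   17. ] tray 10.1 55.7
(280.5, 86) [568.5 -63.5  21. ] tray -17.6 107.0
(357, 86) [603.5 -64.8  21. ] tray 17.5 106.9
(209, 87) [531.3 -61.8   4. ] tray -54.8 107.3
(429, 86) [640.8 -65.4   4. ] tray 54.8 107.6
```

View pics/w27a.png

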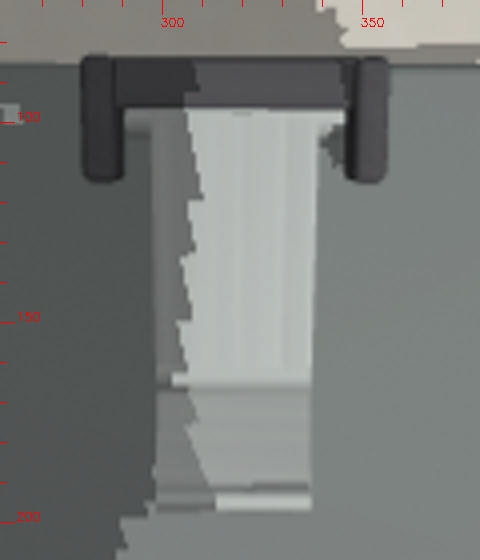

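The clip centre lies at tray x ≈ 0.1 mm and the hinge lugs are at ±17.5, so the alignment holds. I lower the card onto the bed.

Request:
servo_tool(plan=[[0.03,[-0.0025,0,0.022],0],[0.03,[0,0,0.022],0],[0.03,[0,0,0.014],0],[0.03,[0,0,0.003],0],[0.03,[0,0,0],0]])

```text
time_s: 32.05
eef_pos: [583.6, -157.7, 84.7]
tcp_rot: [0.719, 0.695, 0.0, 0.0]
ft_force: [0.4, -1.1, 0.5]
opening: 34.0
```

Request:
servo_tool(plan=[[0.03,[0,0,0.001],0],[0.03,[0,0,0.001],0],[0.03,[0,0,0],0]])

```text
time_s: 32.42
eef_pos: [583.3, -158.3, 82.6]
tcp_rot: [0.72, 0.694, 0.0, 0.0]
ft_force: [-0.4, 1.0, -0.5]
opening: 33.9
```

Request:
servo_tool(plan=[[0.03,[0,-0.0005,0.0015],0],[0.03,[0,0,0.001],0],[0.03,[0,0,0.0005],0],[0.03,[0,0,0],0]])

```text
time_s: 32.92
eef_pos: [582.7, -158.1, 79.3]
tcp_rot: [0.72, 0.694, -0.0, -0.0]
ft_force: [-0.5, 0.8, -1.0]
opening: 33.9
```

Request:
servo_tool(plan=[[0.03,[0,0,0.0005],0],[0.03,[0,0,0.0005],0],[0.03,[0,0,0],0]])

```text
time_s: 33.3
eef_pos: [582.8, -158.2, 78.9]
tcp_rot: [0.72, 0.694, 0.0, 0.0]
ft_force: [-1.8, 0.8, 3.5]
opening: 33.4
```

```bash
python3 - <<'E'
from h import *
f=grab_frame("wrist"); cv2.imwrite("pics/w28.png",f["color"][:,:,::-1])
f=grab_frame("scene"); crop(f,330,240,130,97,6,"s28.png")
X=tw(GT,0,60.5-3.6); print(X)
go(X[0],X[1],78.5,-0.036)
E
```

```text
(np.float64(584.2479575742702), np.float64(-114.13686721808241))
t 33.4 tcp [ 582.8 -158.2   78.9] rot [7.198e-01 6.942e-01 2.000e-04 1.000e-04] F [-2.6 -0.4  4.8] op 34.0
phi -0.0361 d [ 1.4 44.1 -0.4] dtw -0.0001 n 1
[0.0441, -0.0002, 0.0004, np.float64(-0.0001)]
```

View pics/w28.png

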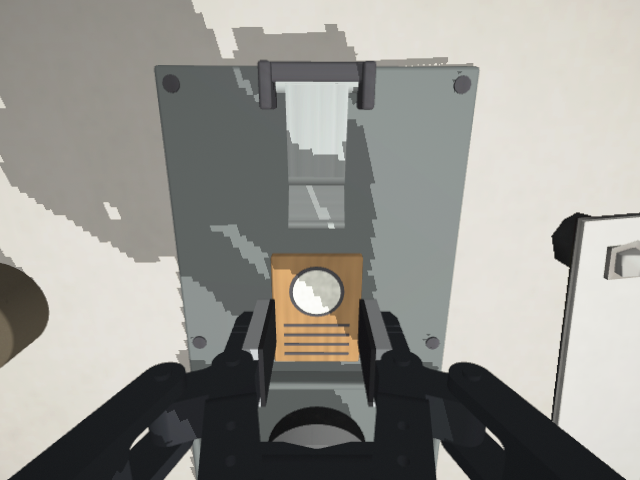

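View pics/s28.png

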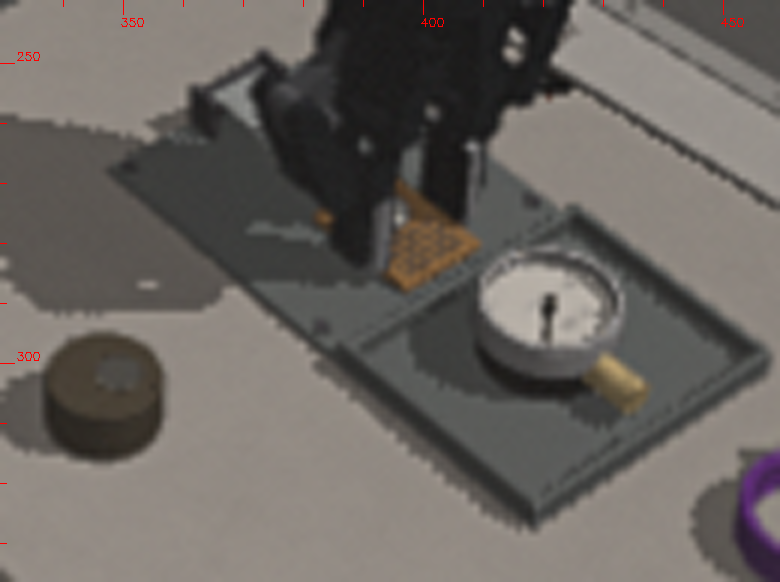

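The card lies flat on the bed in line with the clip (card 272–363, clip 289–347, both centred near 317). I slide it in.

Request:
servo_tool(plan=[[0.03,[0.005,0,-0.0002],0],[0.03,[0.007,0,0],0],[0.03,[0.007,0,0],0],[0.03,[0.005,0,0],0],[0.03,[0,0,0],0]])

```text
time_s: 34.02
eef_pos: [584.1, -133.5, 78.9]
tcp_rot: [0.719, 0.695, 0.0, 0.0]
ft_force: [0.1, -0.6, 5.0]
opening: 34.2
```

```bash
python3 - <<'E'
from h import *
f=grab_frame("wrist"); cv2.imwrite("pics/w29.png",f["color"][:,:,::-1])
X=tw(GT,0,60.5-3.6); print(X)
go(X[0],X[1],78.5,-0.036)
E
```

```text
(np.float64(584.2479575742702), np.float64(-114.13686721808241))
t 34.08 tcp [ 584.1 -133.5   78.8] rot [7.195e-01 6.945e-01 6.000e-04 0.000e+00] F [ 0.9 -0.6  5.7] op 33.9
phi -0.0354 d [ 0.2 19.3 -0.3] dtw 0.0006 n 1
[0.0193, -0.0005, 0.0003, np.float64(0.0006)]
```

View pics/w29.png

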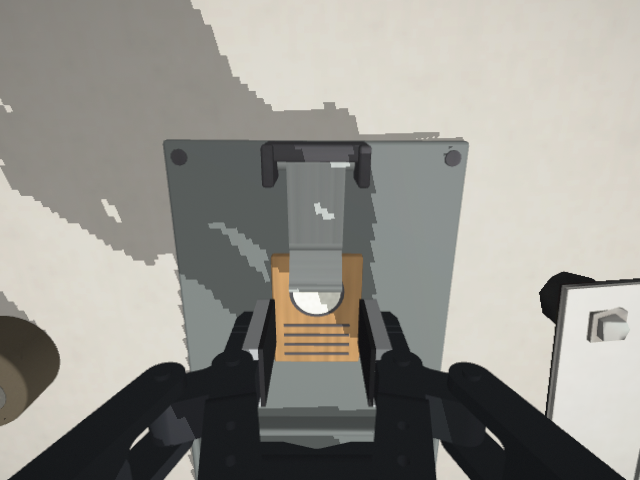

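The card's front edge has passed under the lip and is centred. Sliding on.

Request:
servo_tool(plan=[[0.03,[0.005,0,0],0],[0.03,[0.005,0,0],0],[0.03,[0.005,0,0],0],[0.03,[0.005,-0.0003,0],0],[0.03,[0,0,0],0]])

```text
time_s: 34.7
eef_pos: [584.3, -113.3, 78.8]
tcp_rot: [0.719, 0.695, 0.0, -0.0]
ft_force: [0.5, -3.1, 5.4]
opening: 34.0
```

```bash
python3 - <<'E'
from h import *
f=grab_frame("wrist"); crop(f,240,200,160,170,3.5,"w30.png");np.savez("w30.npz",**f)
X=tw(GT,0,60.5-3.6); print(X)
go(X[0],X[1],78.5,-0.036)
E
```

```text
(np.float64(584.2479575742702), np.float64(-114.13686721808241))
t 34.75 tcp [ 584.3 -113.3   78.8] rot [ 7.194e-01  6.946e-01  4.000e-04 -1.000e-04] F [-0.3 -2.4  4.6] op 34.1
phi -0.0352 d [-0.  -0.8 -0.3] dtw 0.0008 n 1
[-0.0008, -0.0, 0.0003, np.float64(0.0008)]
```

View pics/w30.png

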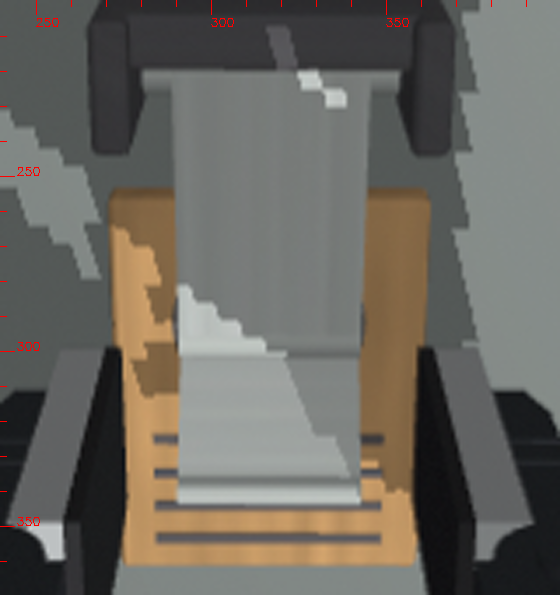

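```bash
python3 - <<'E'
from h import *
d=np.load("w30.npz"); w={k:d[k] for k in d}
for uv,z in (((271.5,253.8),9),((362.5,253.8),9),((276,361),9),((358,361),9),((266,244),21),((364,244),21)):
    p=onz(w,uv,z); c,s=np.cos(GT[2]),np.sin(GT[2]); q=p[:2]-GT[:2]
    print(uv,p.round(1),"tray",round(c*q[0]+s*q[1],1),round(-s*q[0]+c*q[1],1))
E
```

```text
(271.5, 253.8) [567.7 -83.6   9. ] tray -17.6 86.8
(362.5, 253.8) [602.4 -84.8   9. ] tray 17.1 86.9
(276, 361) [ 566.2 -131.7    9. ] tray -17.4 38.7
(358, 361) [ 600.6 -132.9    9. ] tray 17.1 38.7
(266, 244) [567.8 -75.4  21. ] tray -17.9 95.0
(364, 244) [601.6 -76.6  21. ] tray 16.0 95.0
```

The card spans tray y 38.7 to 86.8, centre about 62. It is straight, about 15 mm past the nose and 8 mm short of the lugs. I release and rise straight up.

Request:
servo_tool(plan=[[0.035,[0,0,-0.0003],0],[0.04,[0,0,0],0],[0.048,[0,0,0],0],[0.048,[0,0,0],0],[0.048,[0,0,-0.01],0]])

```text
time_s: 35.38
eef_pos: [583.2, -113.5, 88.2]
tcp_rot: [0.72, 0.694, -0.001, -0.001]
ft_force: [-0.1, 1.1, -0.3]
opening: 48.2
```

Request:
servo_tool(plan=[[0.048,[0,0,-0.03],0],[0.048,[-0.02,0,-0.04],0],[0.048,[-0.03,0,-0.04],0],[0.048,[0,0,0],0]])

```text
time_s: 35.88
eef_pos: [583.3, -169.6, 204.2]
tcp_rot: [0.722, 0.692, 0.001, 0.005]
ft_force: [0.2, 0.5, 0.2]
opening: 48.0
```

```bash
python3 - <<'E'
from h import *
st()
f=grab_frame("wrist"); cv2.imwrite("pics/w31.png",f["color"][:,:,::-1]);np.savez("w31.npz",**f)
crop(f,200,60,240,180,3.3,"w31a.png")
E
```

```text
t 35.88 tcp [ 583.3 -169.6  204.2] rot [0.7218 0.6921 0.0013 0.005 ] F [0.2 0.5 0.2] op 48.0
```

View pics/w31.png

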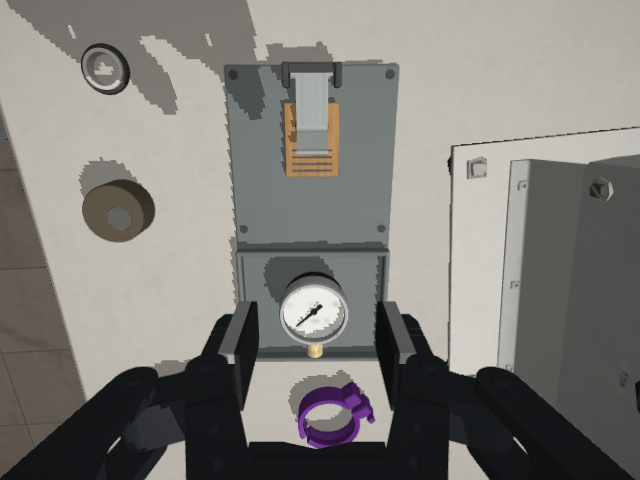

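The card lies straight under the clip at (312,140), with the gauge in its compartment at (314,310). I clear the arm to check everything from the fixed cameras.

Request:
servo_tool(plan=[[0.048,[0.05,-0.03,-0.02],0],[0.048,[0.05,-0.03,-0.02],0],[0.048,[0.05,-0.03,-0.02],0],[0.048,[0.02,-0.02,0],0],[0.048,[0,0,0],0]])

```text
time_s: 36.55
eef_pos: [476.5, 13.7, 257.9]
tcp_rot: [0.717, 0.697, -0.0, -0.002]
ft_force: [0.5, -1.2, -0.3]
opening: 48.0
```

```bash
python3 - <<'E'
from h import *
st()
f=grab_frame("top"); crop(f,200,185,240,120,3.3,"t40.png")
s=grab_frame("scene"); crop(s,330,230,130,97,6,"s40.png"); crop(s,230,160,150,112,5,"s41.png")
st()
E
```

```text
t 36.55 tcp [476.5  13.7 257.9] rot [ 7.171e-01  6.969e-01 -2.000e-04 -2.100e-03] F [ 0.5 -1.2 -0.3] op 48.0
t 36.65 tcp [478.2  10.1 258.3] rot [ 7.193e-01  6.947e-01 -4.000e-04 -2.000e-04] F [ 0.9 -0.3 -0.5] op 47.8
```

View pics/t40.png

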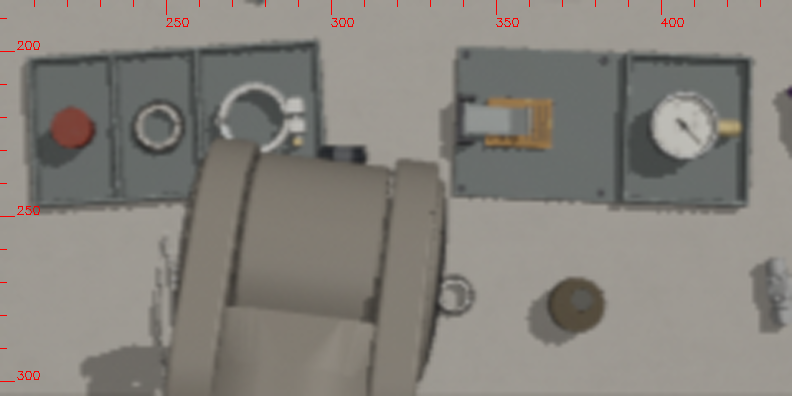

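View pics/s40.png

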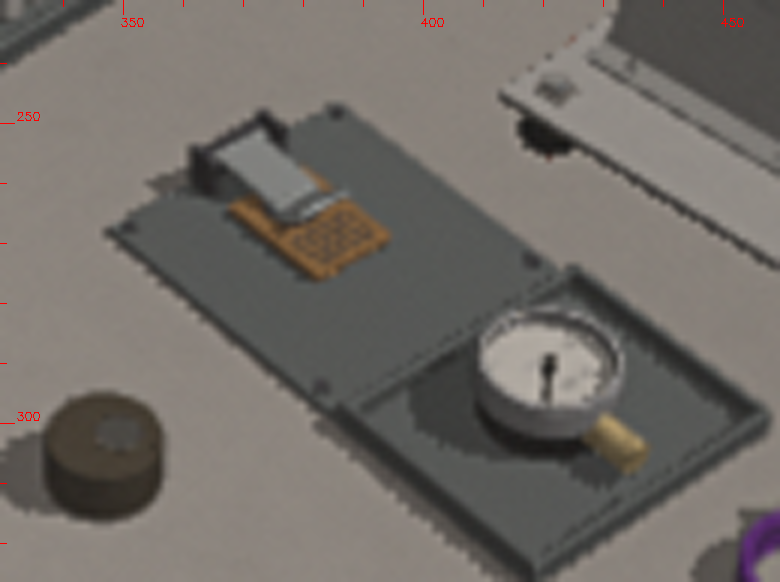

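View pics/s41.png

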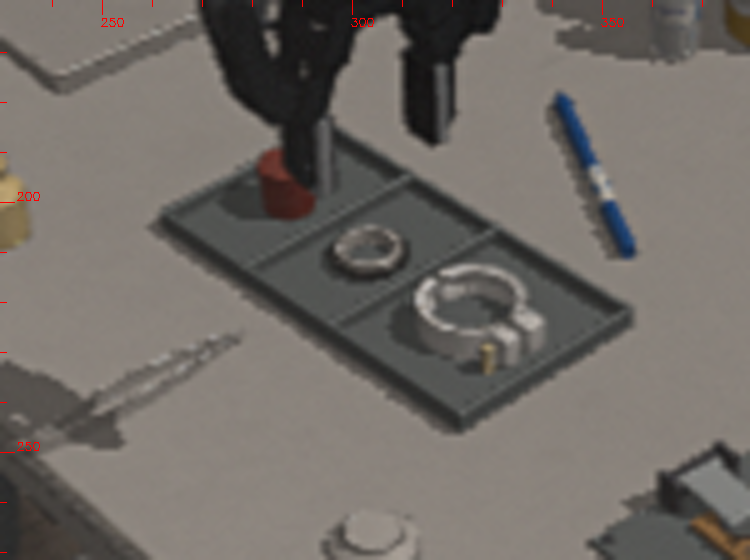

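All is in place. Stopper, ring and clamp each lie flat in their compartments, the gauge is dial up, and the card is flat under the lifted clip. The small ring is still at (337,274). Handing in.

```bash
python3 - <<'E'
from rig import *
print(finish_job())
E
```

```text
the job is handed in; nothing more can be done
None
```

Both kits are made up and the job is handed in at about 37 s of the 128 s allowed. The hand-in itself reports no verdict.

- **Sealing tray:** The white flange clamp is in the wide compartment, the red stopper in the end narrow one, and the larger ring (measured 38.8 mm across) in the middle narrow one. All three are flat and the same way up as found. The smaller ring is still where it lay.
- **Gauge tray:** The gauge lies dial up in the walled compartment. The card was slid straight in under the middle of the clip, dial end first. It is flat at tray y 39 to 87, centre about 62, about 15 mm past the clip's nose and 8 mm short of the hinge lugs.

The last wrist, top and scene pictures show everything in place, with the arm raised clear and touching nothing. In the top picture the arm hid part of the clamp and in the scene picture part of the stopper, but each was clear in the other view.

- **Forces:** Reported forces stayed at about 6 N, and nothing was seen to shift by mistake.
- **Disagreements:** My first tray positions were off by 1 to 2 mm: the sealing tray's far end lay about 2 mm shorter in y, and the gauge tray 1.4 mm further in x. I allowed for both. The card's centre is about 2 mm further in than the 60 mm given, as measured before I let go of it.

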